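# Square a boxed set into the dimensioning corner

## Robot

A 6-joint arm with a two-finger parallel gripper is mounted at the origin on the work surface. World frame = base frame: x ahead of the robot, y to its left, z up, the work surface at z = 0. Lengths are in m, angles in degrees, forces in N, time in s.
With the tool pointing down it reaches from about 0.375 to 0.9 m from the base axis. Payload 3.1 kg.
Tool frame: the origin (TCP) lies at the centre of the arm's flange, where the gripper is bolted on; the fingertips stand 182 mm ahead of it and the grasp point (between the pads) lies 164 mm ahead of it; x points along the fingers, z is the direction in which the jaws open and shut, and the axes are right-handed (so a half turn about x gives the same grasp; the last joint's range is limited). The gripper opens to 87 mm and grips with 3 to 60 N. Pads are 19 mm wide; open, the fingers measure 117 mm over their backs; the gripper's body (75 mm by 190 mm) begins 51 mm behind the grasp point.
Start: joints at [60.934, 30.224, 82.088, -0, 67.689, -10.227], TCP at [0.202, 0.592, 0.405] pointing down, gripper open.
Joint ranges: [-176.69, 176.69], [-43.24, 126.21], [12.49, 139.97], [-82, 262], [0, 151.66], [-163.58, 163.58]. Speed limits (degrees/s): [159.86, 159.86, 180, 180, 180, 180].

## Interface

Orientations are given as a 3x3 rotation matrix whose columns are the frame's x, y, z axes.
In Python, from rig import bot gives the robot as it stands.
- The arm moves only by the shell command python3 -m crank 'ROWS' [OPENING]. ROWS is JSON, a list of rows, each an object with "offset": the shift along the tool's x, y, z in m, a list of three; "spin": the turn about the tool's x in rad. A call has 1 to 12 rows; each row shifts and turns the commanded pose from where the row before left it, along the tool's axes as they then stand; what a row does not reach is not made up. A row lasts 1/10 s, in which the tool goes at most 50 mm and 8.59 degrees, less where a joint would pass 70% of its speed; a pose out of reach is approached as far as the arm can. A call is refused whole if a number of a shift passes 0.05 or a number of a turn 0.15, either way. A call with a gripper value outside its range is refused whole. OPENING is the finger opening in m, from 0 to 0.087, set as the call begins (- or left out, the last holds). The fingers move at their own pace and stop on an object; the grip force is fixed at half the most. Time passes only in rows, so rows that do not move let the fingers close. It gives the time, the measured TCP pose, the force and the opening at its end, in the units of the state.
- bot.read_state(): the state, without advancing time (a new reading comes with each control period).
- bot.capture(name): name is "scene" or "top" or "wrist"; returns a dict with "pixels" (420x560x3 uint8, blue, green, red), "depth" (420x560 float32, m along the optical axis (not along the pixel's ray), 0 where there is no reading), "K" (3x3 intrinsics, pixels), "world_to_cam" (4x4, takes a point from world to camera coordinates). Camera axes: x right, y up, looking along -z (the intrinsics and any distortion apply to the point x, -y, -z); pixel columns grow to the right and rows downward; lengths in m; the calibration is good to about 2 mm. A picture is of the moment at which its call begins.
- bot.hand_in(): hands the job in, once; it reports no verdict.
Trained networks look in a picture, given as the dict that the camera call returned (one of the last four; its "shot" number tells which), for a name from the list of things; names that differ only in an ending like _2 or _b are one class to them, and where a whole thing is asked for, a point or a joint stands for the part that bears it (a point fixed in the world has none). Each returns a list of dicts, best first, with "p" (0 to 1); they miss things now and then, are a little off and sometimes report something else, mostly with a low value. They report only what shows in the picture. A call takes as long as a camera call.
- bot.regions_of(label, picture): "region" (420x560 bool, what is visible of it) and "extent" ([centre column, centre row, width, height] in pixels, round what is visible of it).
The state is a dict: "time_s": time; "joint_positions": joint angles; "qvel": joint speeds; "tau": joint torques, N m; "position": TCP position; "tcp_rot": TCP orientation; "force": force on the tool from outside, world axes, zero at the start; "moment": the same for the moment, N m; "opening": opening from 0.0 (shut) to 1.0 (fully open).
Only numpy, scipy, OpenCV 4.12 (cv2) and the standard library are available. Lean on these libraries where they do the work, as an engineer would, in place of code of your own. Each camera call takes 0.05 s, during which the arm holds its last target.

## Task

Fetch the cardboard carton and slide it in under the low measuring frame: first press it home against the long back fence while it is still clear of the side fence, then press it along into the side fence, each press firm enough for the fence's touch strip to register it and held for a moment. Leave the carton standing upright and released, flush and square against both fences in the corner. There is glass inside, so press gently, and do not knock the measuring frame or disturb the jar, the ramekin or the flask.

Things in the scene. Friction and masses are not known exactly. Their poses are not given: they have to be found in the camera images.
- station: Dimensioning station fixed on the bench. Origin on the bench (z 0) at the inner corner where the fences' inner faces meet; x level, out through the back fence (away from the robot within 12 degrees); y out through the side fence (robot's left); z up. Black yellow-edged floor marking (flat). Carton seated: centre at station x -30, y -75 mm, its 150 mm length along the back fence (y).
- back_fence: Long orange rigid fence along station y, 45 mm high, 18 thick, inner face at station x = 0, from y = +18 to -260 mm, green touch strip on it. It registers 3 N or more of push by the carton that stands for 0.2 s (a mere touch that dies away does not); over 40 N damages the goods. The carton's drag on the bench, 1.5 to 5 N, comes on top at the hand. Origin and axes as station.
- side_fence: Short orange rigid fence along station x, 45 mm high, 18 thick, inner face at station y = 0, from x = 0 to -120 mm, green touch strip as on the back fence (3 N or more standing for 0.2 s, at most 40 N). Origin and axes as station.
- gantry: Measuring frame on the station (same origin, axes): level 20 mm bars, underside 175, top 195 mm up. Orange bars over the open sides, centred at x = -80 and y = -170 mm (outer edges 30 mm beyond the seated carton); blue bars at x, y = +28; cross bar and sensor (to 212 mm up) at y = -75. Posts at (28,28), (28,-170), (-80,28). Upright hands do not fit near the carton: lean back 40 degrees.
- carton_center (a point): Centre of the loose cardboard carton with yellow side labels: 60 mm (its x) by 150 mm (its y) by 70 mm high, centre 35 mm above its underside; z up. Mass 0.3 to 0.45 kg. Starts on the bench to the right of the station, its length within about 35 degrees of the robot's y axis. Can be gripped across the 60 mm.
- jar_center (a point): Glass jar with red cap, bystander: diameter 70, height about 110 mm; point half-way up.
- ramekin_center (a point): White ramekin, bystander: diameter 84, height 45 mm; point half-way up.
- flask_center (a point): Red flask with black cap, bystander: diameter 72, height about 190 mm; point half-way up.

How it is judged (in metres and radians):
On the way, in this order (a step that is already met when the one before it is completed fails the run):
1. the carton is pressed home against the back fence (3 N or more, centre within 5 mm of its seated distance from that fence) while still 5 mm or more clear of the side fence (contact force between carton and back_fence above 3 N and x of carton_center in the frame of station above -0.035 m and y of carton_center in the frame of station below -0.08 m), for 0.2 s.
2. the carton is pressed home against the side fence (3 N or more, centre within 5 mm of its seated distance from that fence) (contact force between carton and side_fence above 3 N and y of carton_center in the frame of station above -0.08 m), for 0.2 s.
At the end, for the whole second after the job is handed in: The carton stands upright on the bench, released and at rest, its centre within 2.5 mm of the seated distance from each fence and its length parallel to the back fence within 0.02 rad (flush and square in the corner); jar, ramekin and flask within 20 mm of where they stood (x of carton_center in the frame of station between -0.0325 and -0.027 m and y of carton_center in the frame of station between -0.0775 and -0.072 m and angle between the y axis of carton_center and the y axis of station, either way round below 0.02 rad and angle between carton_center's own z axis and vertical below 0.03 rad and height (world z) of carton_center below 0.038 m and linear speed of carton below 0.01 m/s and distance of each of jar_center, ramekin_center, flask_center from where it was at the start of the episode below 0.02 m); the robot touches nothing.
It fails at once if the carton is pressed against a fence with more than 40 N (contact force between carton and back_fence above 40 N or contact force between carton and side_fence above 40 N).
It fails at once if the measuring frame is knocked (more than 10 N) (contact force between anything else and gantry above 10 N).
It fails at once if the carton is tipped over (more than 45 degrees) (angle between carton_center's own z axis and vertical above 0.785 rad).
It fails at once if a bystander is moved by more than 20 mm (distance of any of jar_center, ramekin_center, flask_center from where it was at the start of the episode above 0.02 m).
It also fails if it takes over 72 s, if anything falls off the work surface, if the arm or the gripper's body presses on something with over 40 N, if the wrist force passes 120 N, or if a joint passes its speed limit or range.

## Working session

There is one attempt and no reset: what is moved stays moved. The work goes in short steps, Python scripts to look and compute and a shell command to move; the robot and the scene stay as the last step left them, time stands still between calls to the robot, and variables do not carry over. Pictures are saved under pics/ and viewed, and the job is handed in when it is done.

```bash
ls; mkdir -p pics; python3 - <<'E'
from rig import bot
import cv2,numpy as np
s=bot.read_state();print({k:(np.round(v,4).tolist() if not isinstance(v,float) else v) for k,v in s.items()})
for n in ["scene","top"]:
    c=bot.capture(n);cv2.imwrite(f"pics/{n}0.png",c["pixels"]);np.savez(f"{n}0.npz",**{k:c[k] for k in ["pixels","depth","K","world_to_cam"]})
    for l in ["carton","station","back_fence","side_fence","gantry","jar","ramekin","flask","carton_center","jar_center"]:
        try:
            r=bot.regions_of(l,c);print(n,l,[(round(x["p"],2),np.round(x["extent"]).tolist()) for x in r[:2]])
        except Exception as e: print(n,l,repr(e)[:100])
print(bot.read_state()["time_s"])
E
```

```text
pics
{'time_s': 0.0, 'joint_positions': [60.9345, 30.2788, 82.1555, -0.0011, 67.6868, -10.2265], 'qvel': [0.0289, 0.0857, 0.0271, -0.0399, -0.0615, -0.0738], 'tau': [0.0, -44.0039, -17.6595, 0.0632, 0.0581, -0.0002], 'position': [0.2016, 0.5912, 0.4038], 'tcp_rot': [[-0.001, -0.9464, 0.3229], [-0.0019, 0.3229, 0.9464], [-1.0, 0.0004, -0.0021]], 'force': [0.344, 1.7359, -0.0668], 'moment': [0.0214, 0.0187, -0.0174], 'opening': 0.9987731181342075}
scene carton ValueError('it knows: back_fence, carton_center, flask_center, gantry, jar_center, ramekin_center, s
scene station [(0.61, [245.0, 222.0, 129.0, 124.0])]
scene back_fence [(0.89, [226.0, 238.0, 89.0, 59.0])]
scene side_fence [(0.48, [286.0, 240.0, 8.0, 31.0])]
scene gantry [(0.92, [251.0, 222.0, 113.0, 130.0]), (0.74, [147.0, 166.0, 27.0, 39.0])]
scene jar ValueError('it knows: back_fence, carton_center, flask_center, gantry, jar_center, ramekin_center, s
scene ramekin ValueError('it knows: back_fence, carton_center, flask_center, gantry, jar_center, ramekin_center, s
scene flask ValueError('it knows: back_fence, carton_center, f
[... 257 characters left out ...]
mekin_center, s
top station [(0.97, [308.0, 193.0, 136.0, 137.0])]
top back_fence [(0.62, [319.0, 167.0, 122.0, 10.0])]
top side_fence [(0.66, [258.0, 196.0, 13.0, 54.0]), (0.65, [108.0, 248.0, 60.0, 34.0])]
top gantry [(0.74, [298.0, 169.0, 118.0, 88.0])]
top jar ValueError('it knows: back_fence, carton_center, flask_center, gantry, jar_center, ramekin_center, s
top ramekin ValueError('it knows: back_fence, carton_center, flask_center, gantry, jar_center, ramekin_center, s
top flask ValueError('it knows: back_fence, carton_center, flask_center, gantry, jar_center, ramekin_center, s
top carton_center [(0.59, [400.0, 264.0, 76.0, 31.0])]
top jar_center [(0.71, [464.0, 196.0, 46.0, 37.0])]
0.7
```

```bash
python3 - <<'E'
import cv2
a=cv2.imread("pics/scene0.png");b=cv2.imread("pics/top0.png")
cv2.imwrite("pics/scene0c.png",cv2.resize(a[100:310,90:370],None,fx=2.8,fy=2.8))
E
```

```text
(no output)
```

View pics/scene0.png

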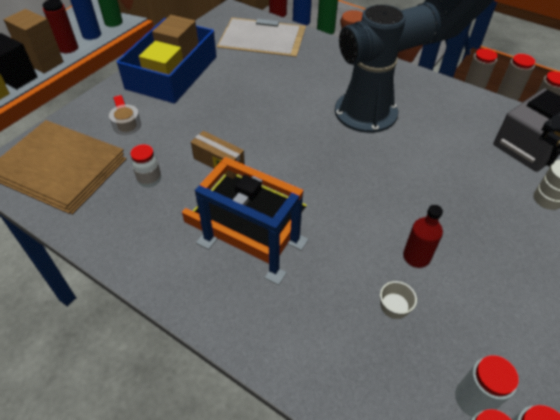

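View pics/top0.png

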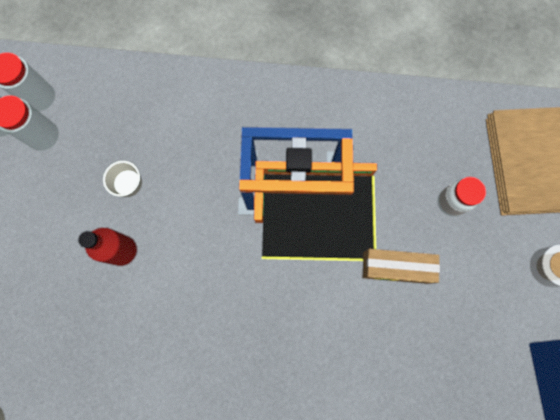

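```bash
sleep 1
```

```text
(no output)
```

View pics/scene0c.png

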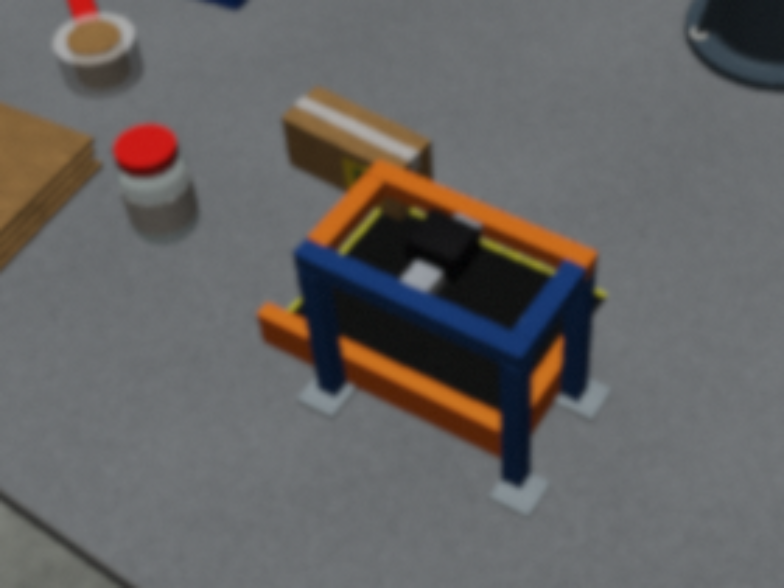

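The top view shows the station at pixels (240-375, 128-260), carton at about (403, 266), jar at (465, 195), flask at (110, 247) and ramekin at (122, 178). In the scene view, the gantry stands over the corner. Next I'll measure these from depth.

```bash
cat > h.py <<'E'
import numpy as np,cv2
def cloud(c):
    K=c["K"];d=c["depth"];H,W=d.shape
    v,u=np.mgrid[0:H,0:W].astype(float)
    X=(u-K[0,2])/K[0,0]*d;Y=(v-K[1,2])/K[1,1]*d
    P=np.stack([X,-Y,-d,np.ones_like(d)],-1)@np.linalg.inv(c["world_to_cam"]).T
    P=P[...,:3];P[d==0]=np.nan
    return P
def proj(c,p):
    q=c["world_to_cam"]@np.append(p,1);return c["K"][0,0]*q[0]/-q[2]+c["K"][0,2],c["K"][1,1]*(-q[1])/-q[2]+c["K"][1,2]
E
python3 - <<'E'
from h import *
for n in ["top","scene"]:
    c=dict(np.load(n+"0.npz"));P=cloud(c)
    print(n,c["K"].tolist(),"cam",np.linalg.inv(c["world_to_cam"])[:3,3])
    hsv=cv2.cvtColor(c["pixels"],cv2.COLOR_BGR2HSV)
    x,y,z=P[...,0],P[...,1],P[...,2]
    print("bench z",np.nanmedian(z))
    org=(hsv[...,0]<16)&(hsv[...,0]>7)&(hsv[...,1]>200)&(hsv[...,2]>150)
    for nm,m in [("fence",org&(abs(z-.045)<.008)),("carton",(abs(z-.07)<.008)&(hsv[...,2]>60)),("gan",(abs(z-.195)<.01)),("mark",(hsv[...,2]<45)&(abs(z)<.01))]:
        m=m.astype(np.uint8)
        k,l,st,ce=cv2.connectedComponentsWithStats(m)
        for i in range(1,k):
            if st[i,4]>60:
                q=P[l==i];r=cv2.minAreaRect((q[:,:2]*1000).astype(np.float32))
                print(nm,st[i,:5].tolist(),np.round(np.median(q,0),3),np.round(r[0],1),np.round(r[1],1),round(r[2],1))
E
```

```text
top [[434.1054665622839, 0.0, 278.095641670333], [0.0, 434.1054665622839, 207.91503067665158], [0.0, 0.0, 1.0]] cam [3.64074974e-01 5.45307535e-04 9.97785317e-01]
bench z 0.0007895864067652969
carton [19, 72, 24, 28, 140] [0.783 0.615 0.07 ] [790.4 621.9] [26.2 71.7] 66.2
carton [17, 110, 30, 32, 161] [0.684 0.585 0.07 ] [691.1 597.4] [37.1 78.7] 63.2
carton [446, 182, 23, 29, 109] [ 0.612 -0.35   0.07 ] [ 621.8 -358.8] [69.4 31.9] 29.0
carton [108, 233, 22, 31, 90] [0.433 0.343 0.069] [435.6 352.6] [28.6 69.6] 73.9
carton [368, 248, 72, 35, 2044] [ 0.464 -0.252  0.071] [ 464.9 -252.7] [ 60.4 151.7] 0.8
carton [546, 343, 14, 65, 276] [ 0.279 -0.561  0.069] [ 275.6 -561.8] [ 29.5 123.9] 88.1
gan [240, 127, 114, 66, 3746] [ 0.629 -0.007  0.196] [636.   -3.7] [130.3 218.3] 5.0
gan [78, 230, 19, 18, 245] [0.441 0.373 0.191] [441.7 373.8] [32.  31.8] 57.2
mark [266, 175, 24, 4, 77] [0.651 0.038 0.002] [651.8  36.1] [ 9.2 54.9] 6.1
mark [307, 176, 34, 4, 108] [ 0.659 -0.07   0.002] [659.8 -73.1] [ 9.  78.5] 4.7
mark [263, 177, 109, 80, 6521] [ 0.547 -0.072  0.002] [567.9 -66.3] [190.7 250.
[... 655 characters left out ...]
-0.347  0.07 ] [ 642.7 -355.4] [34.8 69.1] 59.0
carton [542, 175, 18, 21, 111] [0.086 0.586 0.071] [ 78.4 582.7] [64.5 20.5] 53.8
carton [464, 374, 36, 35, 162] [0.735 0.609 0.07 ] [725.8 612.8] [77.1 31.5] 70.7
gan [355, 64, 42, 13, 209] [0.055 0.027 0.194] [38.9 22.5] [ 52.2 119.4] 27.6
gan [195, 157, 109, 74, 2443] [0.653 0.007 0.195] [636.7  -0.9] [133.2 219.5] 4.3
gan [428, 205, 15, 13, 142] [0.444 0.378 0.19 ] [442.3 377.8] [30.1 33.9] 68.6
mark [215, 176, 25, 22, 313] [ 0.526 -0.169  0.001] [ 518.3 -165.9] [76.7 61.7] 9.6
mark [246, 189, 40, 28, 575] [ 0.511 -0.042  0.001] [508.8 -45.4] [78.6 85.4] 4.5
mark [209, 203, 60, 43, 896] [ 0.614 -0.058  0.001] [614.2 -64.1] [ 49.1 214.5] 3.8
```

```bash
python3 - <<'E'
import cv2
b=cv2.imread("pics/top0.png")
cv2.imwrite("pics/top0c.png",cv2.resize(b[110:300,220:490],None,fx=2.9,fy=2.9,interpolation=cv2.INTER_CUBIC))
E
```

```text
(no output)
```

View pics/top0c.png

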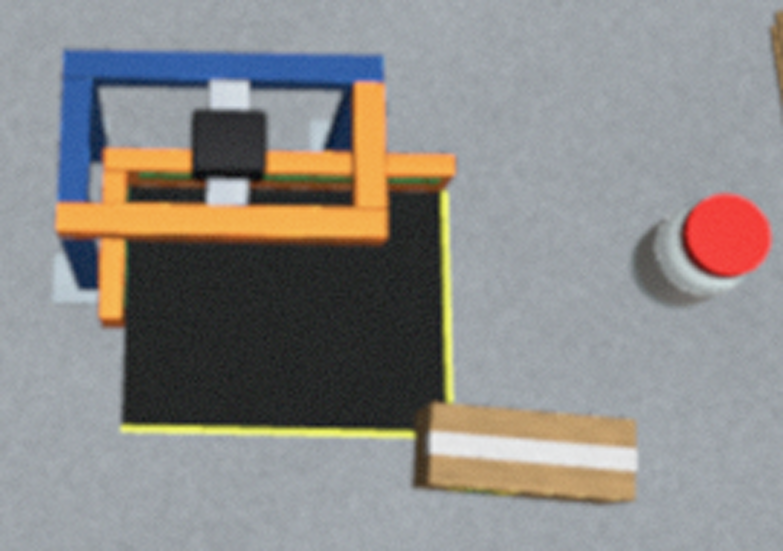

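```bash
python3 -m crank '[{"offset":[0,0,0],"spin":0.05}]' - ; python3 -m crank '[{"offset":[0,0,0],"spin":[0,0.01,0]}]' -
```

```text
time_s: 0.8
position: [0.2018, 0.5915, 0.4048]
tcp_rot: [[0.0, -0.929, 0.371], [0.0, 0.371, 0.929], [-1.0, -0.0, 0.0]]
force: [-0.4, 0.6, 0.1]
opening: 0.998$[0].spin: bad value
```

```bash
python3 -m crank '[{"offset":[-0.01,0,0],"spin":0.1466},{"offset":[-0.01,0,0],"spin":0.1466},{"offset":[-0.01,0,0],"spin":0.1466},{"offset":[-0.01,0,0],"spin":0.1466},{"offset":[0,0,0],"spin":0.1466},{"offset":[0,0,0],"spin":0.1466},{"offset":[0,0,0],"spin":0.1466},{"offset":[0,0,0],"spin":0.1466}]' 0.087
python3 -m crank '[{"offset":[0,-0.02,0.04],"spin":0},{"offset":[0,-0.02,0.04],"spin":0},{"offset":[0,-0.02,0.04],"spin":0},{"offset":[0,-0.03,0.035],"spin":0},{"offset":[0,-0.03,0.035],"spin":0},{"offset":[0,-0.03,0.035],"spin":0},{"offset":[0,-0.04,0.025],"spin":0},{"offset":[0,-0.045,0],"spin":0},{"offset":[0,-0.045,0],"spin":0},{"offset":[0,-0.045,0],"spin":0},{"offset":[0,-0.045,0],"spin":0},{"offset":[0,-0.045,0],"spin":0}]'
```

```text
time_s: 1.6
position: [0.2017, 0.5915, 0.4448]
tcp_rot: [[0.0, -0.013, 1.0], [0.0, 1.0, 0.013], [-1.0, 0.0, 0.0]]
force: [-0.4, 0.1, 0.6]
opening: 1.001
time_s: 2.8
position: [0.4594, 0.1797, 0.445]
tcp_rot: [[0.001, -0.019, 1.0], [0.0, 1.0, 0.019], [-1.0, -0.0, 0.001]]
force: [0.6, -0.6, 0.5]
opening: 1.0
```

```bash
python3 -m crank '[{"offset":[0,-0.045,0],"spin":0},{"offset":[0,-0.045,0],"spin":0},{"offset":[0,-0.045,0],"spin":0},{"offset":[0,-0.045,0.003],"spin":0},{"offset":[0,-0.045,0.003],"spin":0},{"offset":[0,-0.045,0.003],"spin":0},{"offset":[0,-0.045,0.003],"spin":0},{"offset":[0,-0.045,0],"spin":0},{"offset":[0.03,-0.045,0],"spin":0},{"offset":[0.03,-0.025,0],"spin":0},{"offset":[0,0,0],"spin":0}]'
python3 - <<'E'
from rig import bot
from h import *
s=bot.read_state();print(s["position"],s["joint_positions"])
for n in ["top","wrist"]:
    c=bot.capture(n);cv2.imwrite(f"pics/{n}1.png",c["pixels"])
    P=cloud(c);hsv=cv2.cvtColor(c["pixels"],cv2.COLOR_BGR2HSV)
    r=bot.regions_of("carton_center",c)
    for x in r[:1]:
        m=x["region"]&(abs(P[...,2]-.07)<.006)
        if m.sum()>50:
            q=P[m];print(n,x["p"],m.sum(),cv2.minAreaRect((q[:,:2]*1000).astype(np.float32)))
E
```

```text
time_s: 3.9
position: [0.479, -0.2478, 0.3836]
tcp_rot: [[-0.005, -0.015, 1.0], [0.003, 1.0, 0.015], [-1.0, 0.003, -0.005]]
force: [-0.6, 0.7, -0.2]
opening: 0.998
[ 0.47901115 -0.24777532  0.38356918] [-3.92183550e+01  2.52692568e+01  9.56403971e+01 -5.07355251e-02
  5.94096545e+01 -4.00481876e+01]
top 0.81 1027 ((464.2200927734375, -222.0352783203125), (60.265724182128906, 90.43698120117188), 0.5209193825721741)
wrist 0.85 9037 ((463.0616149902344, -251.0113067626953), (60.10564422607422, 150.6313018798828), 0.8475750088691711)
```

View pics/wrist1.png

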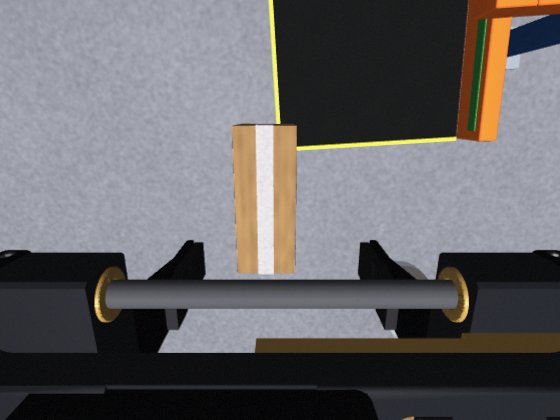

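```bash
python3 -m crank '[{"offset":[0,-0.003,-0.0155],"spin":0},{"offset":[0.04,0,0],"spin":0},{"offset":[0.04,0,0],"spin":0},{"offset":[0.04,0,0],"spin":0},{"offset":[0.035,0,0],"spin":0},{"offset":[0.02,0,0],"spin":0},{"offset":[0,0,0],"spin":0},{"offset":[0,0,0],"spin":0}]'
python3 -m crank '[{"offset":[0,0,0],"spin":0},{"offset":[0,0,0],"spin":0},{"offset":[0,0,0],"spin":0},{"offset":[0,0,0],"spin":0},{"offset":[0,0,0],"spin":0},{"offset":[0,0,0],"spin":0},{"offset":[0,0,0],"spin":0},{"offset":[0,0,0],"spin":0}]' 0.04
```

```text
time_s: 4.9
position: [0.4644, -0.2479, 0.2131]
tcp_rot: [[0.001, -0.02, 1.0], [-0.001, 1.0, 0.02], [-1.0, -0.001, 0.001]]
force: [1.2, -0.8, -0.5]
opening: 1.0
time_s: 5.7
position: [0.4641, -0.2482, 0.2126]
tcp_rot: [[-0.001, -0.02, 1.0], [-0.0, 1.0, 0.02], [-1.0, -0.0, -0.001]]
force: [-1.8, -0.4, 6.0]
opening: 0.69
```

```bash
python3 -m crank '[{"offset":[-0.03,0,0],"spin":0},{"offset":[-0.02,0.01,0],"spin":0},{"offset":[0,0.03,0],"spin":0},{"offset":[0,0.03,0],"spin":0},{"offset":[0,0.03,0],"spin":0},{"offset":[0,0.03,-0.003],"spin":0},{"offset":[0,0.03,-0.003],"spin":0},{"offset":[0,0.025,0],"spin":0},{"offset":[0,0.015,0],"spin":-0.063},{"offset":[0,0,0],"spin":0},{"offset":[0,0,0],"spin":0}]'
python3 - <<'E'
from rig import bot
from h import *
c=bot.capture("top");cv2.imwrite(f"pics/top2.png",c["pixels"])
E
```

```text
time_s: 6.8
position: [0.4547, -0.0483, 0.2618]
tcp_rot: [[-0.0, -0.082, 0.997], [-0.0, 0.997, 0.082], [-1.0, -0.0, -0.0]]
force: [0.2, 0.2, -4.4]
opening: 0.683
```

View pics/top2.png

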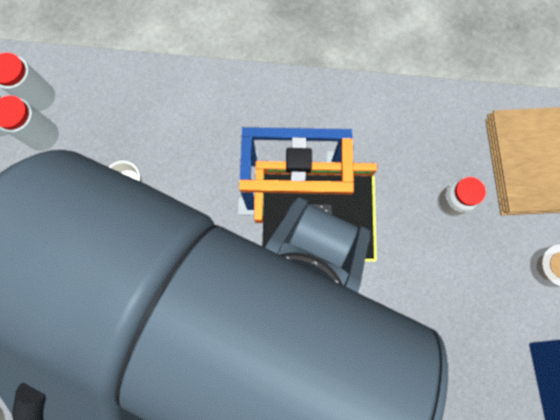

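```bash
python3 -m crank '[{"offset":[0.02,0,0],"spin":0},{"offset":[0.015,0,0],"spin":0},{"offset":[0.008,0,0],"spin":0},{"offset":[0.005,0,0],"spin":0},{"offset":[0,0,0],"spin":0},{"offset":[0,0,0],"spin":0}]'
python3 -m crank '[{"offset":[0,0,0],"spin":0},{"offset":[0,0,0],"spin":0},{"offset":[0,0,0],"spin":0},{"offset":[0,0,0],"spin":0},{"offset":[0,0,0],"spin":0}]' 0.087
```

```text
time_s: 7.45
position: [0.4548, -0.0486, 0.2143]
tcp_rot: [[0.001, -0.082, 0.997], [-0.0, 0.997, 0.082], [-1.0, -0.0, 0.001]]
force: [0.5, -0.3, -3.6]
opening: 0.685
time_s: 7.95
position: [0.4547, -0.0483, 0.2142]
tcp_rot: [[0.001, -0.082, 0.997], [-0.0, 0.997, 0.082], [-1.0, -0.0, 0.001]]
force: [0.1, -0.4, 0.5]
opening: 0.98
```

```bash
python3 -m crank '[{"offset":[-0.03,0,0],"spin":0},{"offset":[-0.045,0,0],"spin":0},{"offset":[-0.045,0,0],"spin":0},{"offset":[-0.045,0,0],"spin":0},{"offset":[-0.045,0,0],"spin":0},{"offset":[-0.045,0,0],"spin":0},{"offset":[-0.045,0,0],"spin":0},{"offset":[0,0,0],"spin":0}]'
python3 - <<'E'
from rig import bot
from h import *
c=bot.capture("wrist");cv2.imwrite(f"pics/wrist3.png",c["pixels"]);np.savez("wrist3.npz",**{k:c[k] for k in ["pixels","depth","K","world_to_cam"]})
P=cloud(c)
r=bot.regions_of("carton_center",c)
for x in r[:1]:
    m=x["region"]&(abs(P[...,2]-.07)<.006)
    q=P[m];print(x["p"],m.sum(),cv2.minAreaRect((q[:,:2]*1000).astype(np.float32)))
print(bot.read_state()["joint_positions"])
E
```

```text
time_s: 8.75
position: [0.4555, -0.0485, 0.5203]
tcp_rot: [[0.014, -0.082, 0.997], [-0.005, 0.997, 0.082], [-1.0, -0.006, 0.013]]
force: [0.6, -1.5, -0.4]
opening: 1.001
0.63 4646 ((455.2698669433594, -51.385536193847656), (59.909969329833984, 150.73789978027344), 4.332622051239014)
[-2.01156360e+01  9.46954925e+00  9.62779856e+01 -1.47728453e-03
  7.41157874e+01 -2.48338208e+01]
```

View pics/wrist3.png

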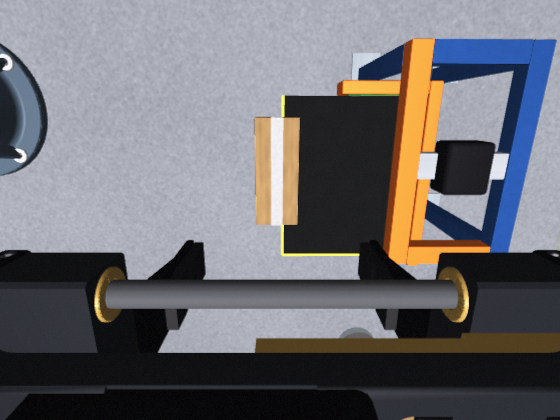

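```bash
python3 -m crank '[{"offset":[0,0.019,0.044],"spin":0},{"offset":[0,0.019,0.044],"spin":0},{"offset":[0,0.019,0.044],"spin":0},{"offset":[0,0.019,0.044],"spin":0},{"offset":[0,0.019,0.044],"spin":0},{"offset":[0,0.019,0.044],"spin":0},{"offset":[0,0.019,0.044],"spin":0},{"offset":[0,0.019,0.044],"spin":0},{"offset":[0,0.019,0.044],"spin":0},{"offset":[0,0,0],"spin":0},{"offset":[0,0,0],"spin":0}]'
python3 -c "
from rig import bot
import numpy as np
print(np.round(bot.read_state()['joint_positions'],1))"
```

```text
time_s: 9.95
position: [0.8364, 0.1552, 0.5064]
tcp_rot: [[-0.01, -0.083, 0.997], [-0.001, 0.997, 0.083], [-1.0, -0.0, -0.01]]
force: [-0.3, 0.3, -0.0]
opening: 0.999
[  3.   48.2  30.7  -0.  101.7  -1.7]
```

Now I'm probing how the arm behaves at its reach limit.

```bash
python3 -m crank '[{"offset":[0,0,0.04],"spin":0},{"offset":[0,0,0.04],"spin":0},{"offset":[0,0,0.04],"spin":0}]'
python3 -c "
from rig import bot
import numpy as np
print(np.round(bot.read_state()['joint_positions'],1))"
python3 -m crank '[{"offset":[0,0,0.04],"spin":0},{"offset":[0,0,0.04],"spin":0},{"offset":[0,0,0],"spin":0}]'
python3 -c "
from rig import bot
import numpy as np
print(np.round(bot.read_state()['joint_positions'],1))"
```

```text
time_s: 10.25
position: [0.9005, 0.1538, 0.4937]
tcp_rot: [[0.035, -0.081, 0.996], [0.006, 0.997, 0.081], [-0.999, 0.003, 0.035]]
force: [0.1, 0.3, -0.1]
opening: 0.996
[  2.7  57.4  12.8   0.3 107.8  -1.9]
time_s: 10.55
position: [0.9134, 0.1487, 0.4764]
tcp_rot: [[0.081, -0.08, 0.993], [0.014, 0.997, 0.08], [-0.997, 0.007, 0.082]]
force: [0.7, 0.7, -0.6]
opening: 1.0
[  2.3  58.4  12.9   0.6 104.   -2.1]
```

```bash
python3 -m crank '[{"offset":[0,0,0.05],"spin":0},{"offset":[0,0,0.05],"spin":0},{"offset":[0,0,0.05],"spin":0},{"offset":[0,0,0.05],"spin":0}]'
python3 -c "
from rig import bot
import numpy as np
print(np.round(bot.read_state()['joint_positions'],1))"
python3 -m crank '[{"offset":[-0.03,0,0.04],"spin":0},{"offset":[-0.03,0,0.04],"spin":0},{"offset":[-0.03,0,0.04],"spin":0},{"offset":[-0.03,0,0.04],"spin":0}]'
python3 -c "
from rig import bot
import numpy as np
print(np.round(bot.read_state()['joint_positions'],1))"
```

```text
time_s: 10.95
position: [0.9404, 0.1397, 0.4521]
tcp_rot: [[0.208, -0.083, 0.975], [0.033, 0.996, 0.078], [-0.977, 0.016, 0.21]]
force: [0.6, 0.4, 0.6]
opening: 0.998
[ 1.5 60.2 12.8  1.6 95.  -2.8]
time_s: 11.35
position: [0.9176, 0.1269, 0.5573]
tcp_rot: [[0.321, -0.086, 0.943], [0.049, 0.996, 0.074], [-0.946, 0.022, 0.324]]
force: [-0.6, 0.2, -0.4]
opening: 1.0
[ 0.6 53.8 12.5  2.6 94.9 -3.4]
```

```bash
python3 -m crank '[{"offset":[0,0,0.05],"spin":0},{"offset":[0,0,0.05],"spin":0},{"offset":[0,0,0.05],"spin":0},{"offset":[0,0,0.05],"spin":0},{"offset":[0,0,0.05],"spin":0}]'
python3 -c "
from rig import bot
import numpy as np
print(np.round(bot.read_state()['joint_positions'],1))"
```

```text
time_s: 11.85
position: [0.9403, 0.1177, 0.5578]
tcp_rot: [[0.467, -0.089, 0.88], [0.068, 0.996, 0.064], [-0.882, 0.03, 0.471]]
force: [0.2, 0.4, -0.4]
opening: 0.999
[-0.1 54.3 12.5  4.  85.3 -4.1]
```

```bash
python3 -m crank '[{"offset":[0,0,0.05],"spin":0},{"offset":[0,0,0.05],"spin":0},{"offset":[0,0,0.05],"spin":0},{"offset":[0,0,0.05],"spin":0},{"offset":[0,0,0.05],"spin":0},{"offset":[0,0,0.05],"spin":0}]'
python3 -c "
from rig import bot
import numpy as np
print(np.round(bot.read_state()['joint_positions'],1))"
```

```text
time_s: 12.45
position: [0.9485, 0.1069, 0.5972]
tcp_rot: [[0.622, -0.092, 0.778], [0.086, 0.995, 0.05], [-0.779, 0.036, 0.627]]
force: [0.4, -0.4, 0.4]
opening: 0.999
[-1.  52.6 12.5  5.7 76.4 -4.9]
```

```bash
python3 -m crank '[{"offset":[0,0,0.05],"spin":0},{"offset":[0,0,0],"spin":0}]'
python3 - <<'E'
from rig import bot
import numpy as np
from scipy.optimize import least_squares
s=bot.read_state();print(np.round(s['joint_positions'],1),s["position"],s["tcp_rot"].round(3).tolist() if hasattr(s["tcp_rot"],"round") else s["tcp_rot"])
D=[([30.28,82.16,67.69],(.2016,.5912,.4038),60.93),([25.27,95.64,59.41],(.479,-.2478,.3836),-39.22),([9.47,96.28,74.12],(.4555,-.0485,.5203),-20.1),([48.2,30.7,101.7],(.8364,.1552,.5064),3.0),([52.6,12.5,76.4],(.9485,.1069,.5972),-1.0),([60.2,12.8,95.0],(.9404,.1397,.4521),1.5),([58.4,12.9,104],(.9134,.1487,.4764),2.3),([53.8,12.5,94.9],(.9176,.1269,.5573),.6)]
def f(p):
    h,a,L1,L2,d6,o,q3o=p;r=[]
    for (q2,q3,q5),P,q1 in D:
        q2,q3,q5,q1=np.radians([q2,q3,q5,q1])
        R=P[0]*np.cos(q1)+P[1]*np.sin(q1);S=-P[0]*np.sin(q1)+P[1]*np.cos(q1)
        b=q2+q3+q3o
        r+=[a+L1*np.sin(q2)+L2*np.sin(b)+d6*np.sin(q2+q3+q5)-R,h+L1*np.cos(q2)+L2*np.cos(b)+d6*np.cos(q2+q3+q5)-P[2],S-o]
    return r
s=least_squares(f,[.3,0,.4,.4,.1,.1,0]);print(np.round(s.x,4),np.round(np.reshape(s.fun,(-1,3)),3).tolist())
E
```

```text
time_s: 12.65
position: [0.9471, 0.1049, 0.61]
tcp_rot: [[0.647, -0.093, 0.757], [0.088, 0.995, 0.047], [-0.757, 0.036, 0.652]]
force: [-0.5, -0.5, -0.2]
opening: 0.999
[-1.1 51.9 12.5  6.  75.2 -5.1] [0.94710658 0.10487994 0.60997632] [[0.647, -0.093, 0.757], [0.088, 0.995, 0.047], [-0.757, 0.036, 0.652]]
[ 0.2705 -0.0014  0.591   0.4071  0.1231  0.114   0.2779] [[0.001, 0.001, -0.003], [0.001, 0.001, -0.003], [-0.002, -0.004, -0.003], [0.0, 0.001, -0.003], [0.0, -0.001, 0.009], [0.0, -0.001, 0.001], [-0.0, 0.001, -0.002], [-0.0, 0.001, 0.003]]
```

```bash
cat > kin.py <<'E'
import numpy as np
from scipy.spatial.transform import Rotation as Ro
from scipy.optimize import least_squares
h,a,L1,L2,d6,o,q3o=0.2705,-0.0014,0.591,0.4071,0.1231,0.114,0.2779
def fk(q,sg=(1,1)):
    q1,q2,q3,q4,q5,q6=np.radians(q)
    B=Ro.from_euler('z',q1)*Ro.from_euler('y',q2+q3)  # local z = roll axis
    Rw=B*Ro.from_euler('z',sg[0]*q4)*Ro.from_euler('y',q5)*Ro.from_euler('z',sg[1]*q6)
    M=Rw.as_matrix();ap=M[:,2]
    b=q2+q3+q3o
    w=np.array([a+L1*np.sin(q2)+L2*np.sin(b),o,h+L1*np.cos(q2)+L2*np.cos(b)])
    p=Ro.from_euler('z',q1).apply(w)+d6*ap
    # tool x=ap ; z_tool at q6=0 upright along R outwards
    T=np.stack([ap,M[:,1],-M[:,0]],1)
    return p,T
LO=np.array([-176.69,-43.24,12.49,-82,0,-163.58]);HI=np.array([176.69,126.21,139.97,262,151.66,163.58])
def ik(p,T,q0):
    f=lambda q:np.concatenate([(fk(q)[0]-p)*10,(fk(q)[1]-T).ravel(),1e-4*(q-q0)/57])
    s=least_squares(f,np.clip(q0,LO+.01,HI-.01),bounds=(LO,HI));return s.x,np.abs(s.fun[:12]).max()
E
python3 - <<'E'
from kin import *
from rig import bot
s=bot.read_state();print(s["position"],np.round(s["tcp_rot"],3).tolist())
for sg in [(1,1),(-1,1),(1,-1),(-1,-1)]:
    p,T=fk(s["joint_positions"],sg);print(sg,p.round(3),T.round(3).tolist())
E
```

```text
[0.94710658 0.10487994 0.60997632] [[0.647, -0.093, 0.757], [0.088, 0.995, 0.047], [-0.757, 0.036, 0.652]]
(1, 1) [0.947 0.108 0.61 ] [[0.647, -0.093, 0.757], [0.088, 0.995, 0.047], [-0.757, 0.036, 0.652]]
(-1, 1) [0.946 0.083 0.61 ] [[0.643, -0.003, 0.766], [-0.113, 0.989, 0.099], [-0.757, -0.15, 0.636]]
(1, -1) [0.947 0.108 0.61 ] [[0.647, 0.042, 0.761], [0.088, 0.988, -0.129], [-0.757, 0.15, 0.636]]
(-1, -1) [0.946 0.083 0.61 ] [[0.643, 0.131, 0.754], [-0.113, 0.991, -0.076], [-0.757, -0.036, 0.652]]
```

```bash
python3 -m crank '[{"offset":[-0.019,0.007,-0.041],"spin":0},{"offset":[-0.019,0.007,-0.041],"spin":0},{"offset":[-0.019,0.007,-0.041],"spin":0},{"offset":[-0.019,0.007,-0.041],"spin":0},{"offset":[-0.019,0.007,-0.041],"spin":0},{"offset":[-0.019,0.007,-0.041],"spin":0},{"offset":[-0.019,0.007,-0.041],"spin":0},{"offset":[-0.019,0.007,-0.041],"spin":0},{"offset":[-0.019,0.007,-0.041],"spin":0},{"offset":[-0.019,0.007,-0.041],"spin":0},{"offset":[-0.019,0.007,-0.041],"spin":0},{"offset":[0,0,0],"spin":0}]'
python3 -c "
from rig import bot
import numpy as np
print(np.round(bot.read_state()['joint_positions'],1))"
```

```text
time_s: 13.85
position: [0.4693, 0.1419, 0.4755]
tcp_rot: [[0.63, -0.095, 0.77], [0.09, 0.995, 0.05], [-0.771, 0.038, 0.636]]
force: [-0.3, 0.1, 0.0]
opening: 1.003
[  2.9  10.1 107.5   8.4  23.2  -8.4]
```

```bash
python3 - <<'E'
from kin import *
from rig import bot
s=bot.read_state();T=s["tcp_rot"];q0=np.array(s["joint_positions"])
for z in (.43,.5,.56):
  q=q0
  for x in (.45,.40,.35,.30,.25,.2):
    q,e=ik(np.array([x,.15,z]),T,q);print(z,x,q.round(1),round(e,4))
E
```

```text
0.43 0.45 [  3.8  13.  113.3  10.9  14.5 -10.5] 0.0
0.43 0.4 [  4.4   9.1 118.9  10.8  12.7 -10. ] 0.0
0.43 0.35 [  5.1   5.1 124.1   9.5  11.4  -8.2] 0.0
0.43 0.3 [  6.2   0.8 129.    6.3  10.7  -4.3] 0.0
0.43 0.25 [  7.9  -3.9 133.4   0.7  10.9   2.6] 0.0
0.43 0.2 [ 10.6  -8.9 137.   -7.5  12.5  12.7] 0.0
0.5 0.45 [  3.8   6.9 107.3   6.1  26.5  -5.4] 0.0
0.5 0.4 [  4.4   2.5 112.4   5.4  25.7  -4.4] 0.0
0.5 0.35 [  5.1  -2.2 117.1   4.3  25.7  -2.8] 0.0
0.5 0.3 [  6.2  -7.2 121.3   2.6  26.4  -0.4] 0.0
0.5 0.25 [  7.9 -12.5 124.9   0.3  28.    3. ] 0.0
0.5 0.2 [ 10.6 -18.1 127.8  -3.2  30.8   8.1] 0.0
0.56 0.45 [  3.8   3.  101.4   4.6  36.2  -3.6] 0.0
0.56 0.4 [  4.4  -1.7 106.2   4.   36.   -2.7] 0.0
0.56 0.35 [  5.1  -6.6 110.5   3.1  36.6  -1.4] 0.0
0.56 0.3 [  6.2 -11.7 114.3   1.9  37.9   0.5] 0.0
0.56 0.25 [  7.9 -17.1 117.5   0.2  40.1   3.1] 0.0
0.56 0.2 [ 10.6 -22.5 120.   -2.4  43.1   7.1] 0.0
```

```bash
python3 -m crank '[{"offset":[-0.017,0.0045,-0.033],"spin":0},{"offset":[-0.017,0.0045,-0.033],"spin":0},{"offset":[-0.017,0.0045,-0.033],"spin":0},{"offset":[-0.017,0.0045,-0.033],"spin":0},{"offset":[-0.017,0.0045,-0.033],"spin":0},{"offset":[-0.017,0.0045,-0.033],"spin":0},{"offset":[0,0,0],"spin":0}]'
python3 -c "
from rig import bot
import numpy as np
print(np.round(bot.read_state()['joint_positions'],1))"
```

```text
time_s: 14.55
position: [0.2539, 0.1496, 0.4285]
tcp_rot: [[0.638, -0.095, 0.765], [0.089, 0.995, 0.05], [-0.765, 0.036, 0.643]]
force: [-0.6, -0.0, -0.2]
opening: 1.004
[  8.6  -3.3 133.1  -2.5  10.1   6.2]
```

```bash
python3 -m crank '[{"offset":[0.01,0.001,-0.035],"spin":0},{"offset":[0.01,0.001,-0.035],"spin":0},{"offset":[0.01,0.001,-0.035],"spin":0},{"offset":[0,0,0],"spin":0}]'
python3 -c "
from rig import bot
import numpy as np
print(np.round(bot.read_state()['joint_positions'],1))"
```

```text
time_s: 14.95
position: [0.2287, 0.1493, 0.3869]
tcp_rot: [[0.611, -0.101, 0.785], [0.098, 0.994, 0.051], [-0.786, 0.046, 0.617]]
force: [0.0, 0.5, -0.2]
opening: 0.997
[ 9.200e+00  2.000e+00  1.397e+02 -2.250e+01  1.000e-01  2.680e+01]
```

```bash
python3 -m crank '[{"offset":[-0.01,0,-0.048],"spin":0},{"offset":[-0.01,0,-0.048],"spin":0},{"offset":[-0.01,0,-0.048],"spin":0},{"offset":[-0.01,0,-0.048],"spin":0},{"offset":[0,0,0],"spin":0}]'
python3 -c "
from rig import bot
import numpy as np
print(np.round(bot.read_state()['joint_positions'],1))"
```

```text
time_s: 15.45
position: [0.2174, 0.1753, 0.3691]
tcp_rot: [[0.542, -0.134, 0.83], [0.149, 0.987, 0.062], [-0.827, 0.091, 0.555]]
force: [0.5, -0.4, 0.1]
opening: 0.998
[ 1.550e+01  5.900e+00  1.398e+02 -3.010e+01  1.000e-01  3.950e+01]
```

```bash
python3 -m crank '[{"offset":[0.03,0,-0.04],"spin":0},{"offset":[0.03,0,-0.04],"spin":0},{"offset":[0.03,0,-0.04],"spin":0},{"offset":[0,0,0],"spin":0}]'
python3 -c "
from rig import bot
import numpy as np
print(np.round(bot.read_state()['joint_positions'],1))"
```

```text
time_s: 15.85
position: [0.2155, 0.1897, 0.3413]
tcp_rot: [[0.447, -0.137, 0.884], [0.15, 0.986, 0.078], [-0.882, 0.098, 0.461]]
force: [-0.0, 0.2, -0.2]
opening: 1.003
[ 1.860e+01  1.200e+01  1.398e+02 -3.990e+01  1.000e-01  5.190e+01]
```

```bash
python3 -m crank '[{"offset":[0.03,0,-0.04],"spin":0},{"offset":[0.03,0,-0.04],"spin":0},{"offset":[0.03,0,-0.04],"spin":0},{"offset":[0.03,0,-0.04],"spin":0},{"offset":[0,0,0],"spin":0}]'
python3 -c "
from rig import bot
import numpy as np
print(np.round(bot.read_state()['joint_positions'],1))"
```

```text
time_s: 16.35
position: [0.196, 0.2157, 0.3087]
tcp_rot: [[0.326, -0.142, 0.935], [0.145, 0.984, 0.099], [-0.934, 0.104, 0.341]]
force: [1.2, -0.2, -1.0]
opening: 1.001
[ 25.6  19.  139.9 -61.7   0.6  80.1]
```

```bash
python3 -m crank '[{"offset":[0.03,0,-0.04],"spin":0},{"offset":[0.03,0,-0.04],"spin":0},{"offset":[0.03,0,-0.04],"spin":0},{"offset":[0,0,0],"spin":0}]'
python3 -c "
from rig import bot
import numpy as np
print(np.round(bot.read_state()['joint_positions'],1))"
```

```text
time_s: 16.75
position: [0.1492, 0.247, 0.2872]
tcp_rot: [[0.264, -0.134, 0.955], [0.105, 0.988, 0.11], [-0.959, 0.071, 0.275]]
force: [0.4, -1.0, 0.0]
opening: 1.0
[ 38.4  23.5 139.9 -81.7   4.7 112.2]
```

```bash
cat >> kin.py <<'E'
th=np.radians(4.65);O=np.array([.6566,.0706,0])
RS=Ro.from_euler('z',th).as_matrix()
def S2W(p): return O+RS@np.array(p)
def W2S(p): return RS.T@(np.array(p)-O)
def spin(T,s): return T@Ro.from_euler('x',s).as_matrix()
def bestspin(T,near=np.pi/2):
    sx=RS[:,0];g=np.linspace(near-.8,near+.8,16001)
    v=[abs(T[:,2]@sx*np.cos(s)-T[:,1]@sx*np.sin(s)) for s in g]
    return g[int(np.argmin(v))]
E
python3 - <<'E'
from kin import *
from rig import bot
s=bot.read_state();T0=s["tcp_rot"];q0=np.array(s["joint_positions"])
# check spin sign: z' = T Rx(s) e3 = -y sin s + z cos s
for near in (np.pi/2,-np.pi/2):
  sp=bestspin(T0,near);T=spin(T0,sp);print("spin",sp,T.round(3).tolist())
  for sx in (-.26,-.2,-.15,-.11):
    tip=S2W([sx,-.105,.03]);p=tip-.182*T[:,0]
    for seed in ([-20,40,125,0,10,60],[-20,40,125,160,20,-60],[-20,40,125,-60,20,100],[-20,40,125,80,20,0]):
      q,e=ik(p,T,np.array(seed,float))
      if e<.002: print(sx,p.round(3),q.round(1))
E
```

```text
spin 1.6264963267948964 [[0.264, 0.961, 0.081], [0.105, 0.055, -0.993], [-0.959, 0.271, -0.086]]
-0.26 [ 0.358 -0.074  0.204] [-34.8  39.7 132.7  97.   13.8 -44.8]
-0.26 [ 0.358 -0.074  0.204] [-34.8  39.7 132.7  97.   13.8 -44.8]
-0.26 [ 0.358 -0.074  0.204] [-34.8  39.7 132.7  97.   13.8 -44.8]
-0.2 [ 0.418 -0.069  0.204] [-28.9  39.  124.2  64.6  14.1  -5.5]
-0.2 [ 0.418 -0.069  0.204] [-28.9  39.  124.2  64.6  14.1  -5.5]
-0.2 [ 0.418 -0.069  0.204] [-28.9  39.  124.2  64.6  14.1  -5.5]
-0.2 [ 0.418 -0.069  0.204] [-28.9  39.  124.2  64.6  14.1  -5.5]
-0.15 [ 0.468 -0.065  0.204] [-25.1  39.5 117.2  45.9  16.8  17.4]
-0.15 [ 0.468 -0.065  0.204] [-25.1  39.5 117.2  45.9  16.8  17.4]
-0.15 [ 0.468 -0.065  0.204] [-25.1  39.5 117.2  45.9  16.8  17.4]
-0.15 [ 0.468 -0.065  0.204] [-25.1  39.5 117.2  45.9  16.8  17.4]
-0.11 [ 0.507 -0.062  0.204] [-22.7  40.4 111.6  36.2  19.7  30. ]
-0.11 [ 0.507 -0.062  0.204] [-22.7  40.4 111.6  36.2  19.7  30. ]
-0.11 [ 0.507 -0.062  0.204] [-22.7  40.4 111.6  36.2  19.7  30. ]
-0.11 [ 0.507 -0.062  0.204] [-22.7  40.4 111.6  36.2  19.7  30. ]
spin -1.5150963267948965 [[0.264, -0.961, -0.081], [0.105, -0.055, 0.993], [-0.959, -0.271, 0.086]]
-0.26 [ 0.358 -0.074  0.204] [-34.8  39.7 132.7  97.   13.8 135.2]
-0.26 [ 0.358 -0.074  0.204] [-34.8  39.7 132.7  97.   13.8 135.2]
-0.11 [ 0.507 -0.062  0.204] [ -22.7   40.4  111.6   36.2   19.7 -150. ]
```

```bash
python3 - <<'E'
from kin import *
from rig import bot
s=bot.read_state();T0=s["tcp_rot"];q=np.array(s["joint_positions"]);p=np.array(s["position"])
sp=1.626;T1=spin(T0,sp);pe=S2W([-.268,-.105,.03])-.182*T1[:,0]
wps=[((.25,.2,.42),0),((.40,.02,.45),0),((.42,-.03,.45),sp),((pe[0],pe[1],.36),sp),((pe[0],pe[1],pe[2]),sp)]
cs=0
for w,t in wps:
    n=8;p1=np.array(w)
    for i in range(1,n+1):
        pp=p+(p1-p)*i/n;ss=cs+(t-cs)*i/n
        qn,e=ik(pp,spin(T0,ss),q);
        if i%4==0:print(pp.round(3),qn.round(1),round(e,4))
        q=qn
    p=p1;cs=t
    
d=T0.T@(np.array(wps[0][0])-s["position"]);print(d)
d=T0.T@(np.array(wps[1][0])-wps[0][0]);print(d)
E
```

```text
[0.2   0.224 0.354] [ 26.5   9.9 133.6  -4.   20.1  22.9] 0.0
[0.25 0.2  0.42] [ 17.3   1.7 125.    2.1  36.9   8.7] 0.0
[0.325 0.11  0.435] [ -3.3   2.1 121.2  10.3  42.2 -17.3] 0.0
[0.4  0.02 0.45] [-17.    6.3 113.2  13.7  48.3 -32.2] 0.0
[ 0.41  -0.005  0.45 ] [-20.3   7.3 112.   14.5  49.2  10.8] 0.0
[ 0.42 -0.03  0.45] [-23.3   8.3 110.6  15.2  50.2  54.1] 0.0
[ 0.385 -0.052  0.405] [-29.   10.  118.2  18.9  42.8  44.1] 0.0
[ 0.35  -0.075  0.36 ] [-35.7  13.3 125.4  24.8  34.8  30.6] 0.0
[ 0.35  -0.075  0.282] [-35.7  25.6 130.7  44.3  20.1   8.9] 0.0
[ 0.35  -0.075  0.204] [-35.7  39.9 133.9 101.6  14.1 -50.5] 0.0
[-0.10567338 -0.05051394  0.12765953]
[-0.00804875 -0.1958921   0.13176306]
```

```bash
python3 -m crank '[{"offset":[-0.012,-0.006,0.015],"spin":0},{"offset":[-0.012,-0.006,0.015],"spin":0},{"offset":[-0.012,-0.006,0.015],"spin":0},{"offset":[-0.012,-0.006,0.015],"spin":0},{"offset":[-0.012,-0.006,0.015],"spin":0},{"offset":[-0.012,-0.006,0.015],"spin":0},{"offset":[-0.018,-0.008,0.021],"spin":0},{"offset":[-0.018,-0.008,0.021],"spin":0},{"offset":[0,0,0],"spin":0}]'
python3 -c "
from rig import bot
import numpy as np
print(np.round(bot.read_state()['joint_positions'],1))"
```

```text
time_s: 17.65
position: [0.2257, 0.212, 0.3861]
tcp_rot: [[0.298, -0.118, 0.947], [0.086, 0.992, 0.096], [-0.951, 0.053, 0.306]]
force: [-0.2, -0.5, -0.4]
opening: 0.998
[ 23.1   5.3 129.3  -4.7  27.5  20.7]
```

```bash
python3 -m crank '[{"offset":[-0.003,-0.032,0.0225],"spin":0},{"offset":[-0.003,-0.032,0.0225],"spin":0},{"offset":[-0.003,-0.032,0.0225],"spin":0},{"offset":[-0.003,-0.032,0.0225],"spin":0},{"offset":[-0.003,-0.032,0.0225],"spin":0},{"offset":[-0.003,-0.032,0.0225],"spin":0},{"offset":[-0.003,-0.032,0.0225],"spin":0},{"offset":[-0.003,-0.032,0.0225],"spin":0}]'
python3 -m crank '[{"offset":[0,0,0],"spin":0.148},{"offset":[0,0,0],"spin":0.148},{"offset":[0,0,0],"spin":0.148},{"offset":[0,0,0],"spin":0.148},{"offset":[0,0,0],"spin":0.148},{"offset":[0,0,0],"spin":0.148},{"offset":[0,0,0],"spin":0.148},{"offset":[0,0,0],"spin":0.148},{"offset":[0,0,0],"spin":0.148},{"offset":[0,0,0],"spin":0.148},{"offset":[0,0,0],"spin":0.148},{"offset":[0,0,0],"spin":0}]'
python3 - <<'E'
from kin import *
from rig import bot
s=bot.read_state();T=s["tcp_rot"];p=s["position"]
print(np.round(s["joint_positions"],1),"more spin",bestspin(T,0))
pe=S2W([-.268,-.105,.03])-.182*T[:,0];print(pe)
print("to above",(T.T@(np.array([pe[0],pe[1],.34])-p)).round(4),"down",(T.T@np.array([0,0,pe[2]-.34])).round(4))
print("push dir per m",(T.T@RS[:,0]).round(3),"y",(T.T@RS[:,1]).round(3),"z",T[2].round(3))
E
```

```text
time_s: 18.45
position: [0.4175, -0.027, 0.4461]
tcp_rot: [[0.287, -0.12, 0.95], [0.082, 0.992, 0.1], [-0.954, 0.05, 0.295]]
force: [0.4, -0.4, -0.5]
opening: 1.0
time_s: 19.65
position: [0.4169, -0.0254, 0.4457]
tcp_rot: [[0.287, 0.956, 0.066], [0.082, 0.044, -0.996], [-0.954, 0.291, -0.066]]
force: [0.3, -0.1, 0.3]
opening: 0.998
[-22.2   8.1 111.6  14.5  47.5  56. ] more spin -0.015600000000000058
[ 0.34580005 -0.07074875  0.20371159]
to above [ 0.0768 -0.1007  0.0474] down [ 0.1301 -0.0397  0.009 ]
push dir per m [ 0.293  0.956 -0.015] y [ 0.059 -0.034 -0.998] z [-0.954  0.291 -0.066]
```

```bash
python3 -m crank '[{"offset":[0.0192,-0.0252,0.0118],"spin":-0.0156},{"offset":[0.0192,-0.0252,0.0118],"spin":0},{"offset":[0.0192,-0.0252,0.0118],"spin":0},{"offset":[0.0192,-0.0252,0.0118],"spin":0},{"offset":[0.0217,-0.0066,0.0015],"spin":0},{"offset":[0.0217,-0.0066,0.0015],"spin":0},{"offset":[0.0217,-0.0066,0.0015],"spin":0},{"offset":[0.0108,-0.0033,0.0008],"spin":0},{"offset":[0.0108,-0.0033,0.0008],"spin":0},{"offset":[0,0,0],"spin":0}]'
python3 - <<'E'
from kin import *
from rig import bot
s=bot.read_state();T=s["tcp_rot"];p=s["position"]
print(np.round(s["joint_positions"],1),bestspin(T,0),"tip st",W2S(p+.182*T[:,0]))
pe=S2W([-.268,-.105,.03])-.182*T[:,0]
print("togo",(T.T@(pe-p)).round(4))
E
```

```text
time_s: 20.65
position: [0.3468, -0.0726, 0.2493]
tcp_rot: [[0.285, 0.955, 0.081], [0.082, 0.06, -0.995], [-0.955, 0.29, -0.061]]
force: [-1.2, -0.6, 0.4]
opening: 1.003
[-35.   31.6 132.9  71.9  14.  -19.2] 0.00029999999999996696 tip st [-0.2675154  -0.10690721  0.07546183]
togo [ 0.0434 -0.0137  0.0009]
```

```bash
python3 -m crank '[{"offset":[0.0087,-0.0027,0],"spin":0},{"offset":[0.0087,-0.0027,0],"spin":0},{"offset":[0.0087,-0.0027,0],"spin":0},{"offset":[0.0087,-0.0027,0],"spin":0},{"offset":[0.0087,-0.0027,0],"spin":0},{"offset":[0,0,0],"spin":0},{"offset":[0,0,0],"spin":0}]'
python3 - <<'E'
from kin import *
from rig import bot
s=bot.read_state();T=s["tcp_rot"];p=s["position"]
print(np.round(s["joint_positions"],1),bestspin(T,0),"tip st",W2S(p+.182*T[:,0]))
print("push dir per m",(T.T@RS[:,0]).round(3),"y",(T.T@RS[:,1]).round(3),"z",T[2].round(3))
c=bot.capture("scene");import cv2
cv2.imwrite("pics/scene4.png",cv2.resize(c["pixels"][80:290,120:400],None,fx=2.8,fy=2.8))
E
```

```text
time_s: 21.35
position: [0.3468, -0.0697, 0.2053]
tcp_rot: [[0.288, 0.954, 0.082], [0.081, 0.061, -0.995], [-0.954, 0.293, -0.06]]
force: [0.5, -0.2, 1.1]
opening: 1.004
[-34.6  40.2 134.6 114.1  14.6 -62.2] 0.0007000000000000339 tip st [-0.26667609 -0.10428222  0.0316662 ]
push dir per m [0.294 0.956 0.001] y [ 0.058 -0.017 -0.998] z [-0.954  0.293 -0.06 ]
```

View pics/scene4.png

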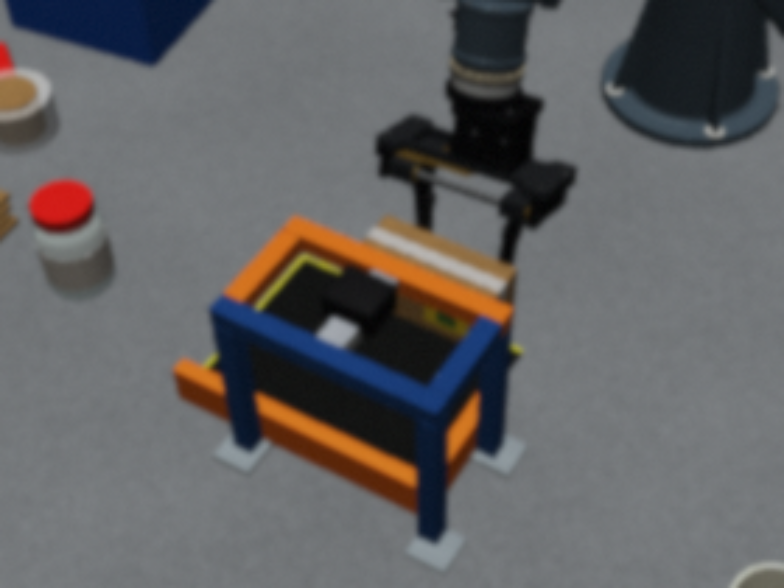

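```bash
python3 -m crank '[{"offset":[0.0029,0.0096,0],"spin":0},{"offset":[0.0035,0.0115,0],"spin":0},{"offset":[0.0035,0.0115,0],"spin":0},{"offset":[0.0035,0.0115,0],"spin":0},{"offset":[0.0035,0.0115,0],"spin":0},{"offset":[0.0035,0.0115,0],"spin":0}]'
python3 - <<'E'
from kin import *
from rig import bot
s=bot.read_state();T=s["tcp_rot"];p=s["position"]
print(np.round(s["joint_positions"],1),bestspin(T,0),"tip st",W2S(p+.182*T[:,0]),RS.T@s["force"])
print("push dir per m",(T.T@RS[:,0]).round(3),"y",(T.T@RS[:,1]).round(3),"z",T[2].round(3))
E
```

```text
time_s: 22.0
position: [0.4163, -0.0637, 0.2058]
tcp_rot: [[0.287, 0.955, 0.081], [0.08, 0.061, -0.995], [-0.955, 0.292, -0.059]]
force: [-1.7, -0.5, -1.0]
opening: 0.999
[-27.6  38.9 124.5  72.7  12.3 -12.7] 0.0004999999999999449 tip st [-0.19713727 -0.10401769  0.03211353] [-1.7277985  -0.39121248 -1.01690723]
push dir per m [0.292 0.956 0.   ] y [ 0.057 -0.017 -0.998] z [-0.955  0.292 -0.059]
```

```bash
python3 -m crank '[{"offset":[0.0035,0.0115,0],"spin":0},{"offset":[0.0035,0.0115,0],"spin":0},{"offset":[0.0035,0.0115,0],"spin":0},{"offset":[0.0035,0.0115,0],"spin":0},{"offset":[0.0035,0.0115,0],"spin":0},{"offset":[0,0,0],"spin":0}]'
python3 - <<'E'
from kin import *
from rig import bot
s=bot.read_state();T=s["tcp_rot"];p=s["position"]
print(np.round(s["joint_positions"],1),bestspin(T,0),"tip st",W2S(p+.182*T[:,0]),RS.T@s["force"])
E
python3 -m crank '[{"offset":[-0.0044,-0.0143,0],"spin":0},{"offset":[-0.0044,-0.0143,0],"spin":0},{"offset":[-0.0286,0.0088,-0.0018],"spin":0},{"offset":[-0.038,0.0117,-0.0024],"spin":0},{"offset":[-0.038,0.0117,-0.0024],"spin":0},{"offset":[-0.038,0.0117,-0.0024],"spin":0},{"offset":[-0.038,0.0117,-0.0024],"spin":0},{"offset":[-0.038,0.0117,-0.0024],"spin":0},{"offset":[-0.038,0.0117,-0.0024],"spin":0},{"offset":[0,0,0],"spin":0}]'
python3 - <<'E'
from kin import *
from h import *
from rig import bot
s=bot.read_state();print(np.round(s["joint_positions"],1))
c=bot.capture("wrist");cv2.imwrite(f"pics/wrist5.png",c["pixels"])
P=cloud(c);r=bot.regions_of("carton_center",c)
for x in r[:1]:
    m=x["region"]&(abs(P[...,2]-.07)<.006)
    q=P[m];R=cv2.minAreaRect((q[:,:2]*1000).astype(np.float32));print(x["p"],m.sum(),R,W2S([R[0][0]/1000,R[0][1]/1000,0]))
E
```

```text
time_s: 22.6
position: [0.4776, -0.0593, 0.2061]
tcp_rot: [[0.29, 0.953, 0.082], [0.08, 0.062, -0.995], [-0.954, 0.295, -0.058]]
force: [-1.4, -0.6, -0.3]
opening: 1.003
[-23.3  39.6 115.9  45.9  15.2  18.9] 0.0016000000000000458 tip st [-0.13522046 -0.10472062  0.03254758] [-1.44082885 -0.51444077 -0.33411709]
time_s: 23.6
position: [0.4474, -0.0622, 0.4742]
tcp_rot: [[0.301, 0.95, 0.082], [0.077, 0.062, -0.995], [-0.95, 0.306, -0.055]]
force: [0.1, -1.0, -0.1]
opening: 1.0
[-25.4   8.8 105.2  14.5  52.7  52.9]
0.78 4380 ((565.345703125, -42.144615173339844), (49.40592575073242, 150.2954559326172), 4.714519023895264) [-0.100094   -0.10497565  0.        ]
```

View pics/wrist5.png

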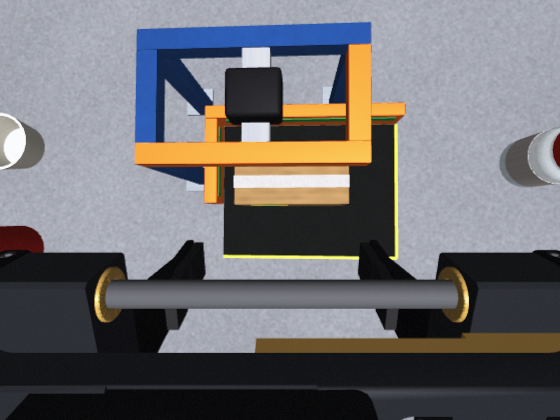

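```bash
python3 -m crank '[{"offset":[0.0107,0.0406,-0.0059],"spin":0},{"offset":[0.0107,0.0406,-0.0059],"spin":0},{"offset":[0.0107,0.0406,-0.0059],"spin":0},{"offset":[0.0107,0.0406,-0.0059],"spin":0},{"offset":[0.0107,0.0406,-0.0059],"spin":0},{"offset":[0.0107,0.0406,-0.0059],"spin":0},{"offset":[0.0107,0.0406,-0.0059],"spin":0},{"offset":[0.0107,0.0406,-0.0059],"spin":0},{"offset":[0.0107,0.0406,-0.0059],"spin":0},{"offset":[0.0107,0.0406,-0.0059],"spin":0}]'
python3 -m crank '[{"offset":[0,0.05,0],"spin":0},{"offset":[0,0.05,0],"spin":0},{"offset":[0,0.05,0],"spin":0},{"offset":[0,0.05,0],"spin":0},{"offset":[0,0.05,0],"spin":0},{"offset":[0,0.05,0],"spin":0}]'
python3 -c "
from rig import bot
import numpy as np
print(np.round(bot.read_state()['joint_positions'],1))"
```

```text
time_s: 24.7
position: [0.8616, 0.0301, 0.4858]
tcp_rot: [[0.284, 0.955, 0.081], [0.084, 0.06, -0.995], [-0.955, 0.289, -0.063]]
force: [0.9, 0.7, 1.1]
opening: 0.999
time_s: 25.3
position: [0.9569, 0.0402, 0.5101]
tcp_rot: [[0.407, 0.91, 0.08], [0.088, 0.048, -0.995], [-0.909, 0.412, -0.06]]
force: [-0.2, 0.2, -0.4]
opening: 1.005
[-5.2 57.  12.8  7.2 86.6 82. ]
```

Tilt is 24.6° now, so I'll keep going.

```bash
python3 -m crank '[{"offset":[0,0.05,0],"spin":0},{"offset":[0,0.05,0],"spin":0},{"offset":[0,0.05,0],"spin":0},{"offset":[0,0.05,0],"spin":0},{"offset":[0,0.05,0],"spin":0},{"offset":[0,0.05,0],"spin":0},{"offset":[0,0.05,0],"spin":0}]'
python3 -c "
from rig import bot
import numpy as np
print(np.round(bot.read_state()['joint_positions'],1))"
```

```text
time_s: 26.0
position: [0.9646, 0.0443, 0.5666]
tcp_rot: [[0.606, 0.792, 0.078], [0.092, 0.028, -0.995], [-0.79, 0.61, -0.056]]
force: [0.2, -0.4, 0.4]
opening: 0.998
[-5.  54.5 12.5  8.6 76.2 82.3]
```

```bash
python3 -m crank '[{"offset":[0,0.05,0],"spin":0},{"offset":[0,0.04,0],"spin":0},{"offset":[0,0,0],"spin":0}]'
python3 - <<'E'
from kin import *
from rig import bot
s=bot.read_state();T=s["tcp_rot"];q=np.array(s["joint_positions"]);p=np.array(s["position"])
print(q.round(1));sp=bestspin(T,0);print("spin",sp);T1=spin(T,sp);print(T1.round(3).tolist())
pe=S2W([-.16,-.105,.032])-.182*T1[:,0];pf=S2W([-.06,-.105,.032])-.182*T1[:,0]
print(pe,pf)
for via in [[(.6,-.25,.5),(.40,-.30,.40),(.38,-.2,.30)],[(.6,-.15,.5),(.45,-.2,.4)],[(.6,-.05,.5),(pe[0],pe[1],.35)]]:
  qq=q;pp=p;bad=0;print("via",via)
  for w in via+[pe,pf]:
    w=np.array(w);n=15
    for i in range(1,n+1):
        qn,e=ik(pp+(w-pp)*i/n,T1,qq);bad=max(bad,e);d=abs(qn-qq).max();qq=qn
    pp=w;print(w.round(3),qq.round(1),round(bad,4),"tip",(w+.182*T1[:,0]).round(3))
E
```

```text
time_s: 26.3
position: [0.9621, 0.0443, 0.589]
tcp_rot: [[0.65, 0.756, 0.078], [0.092, 0.023, -0.995], [-0.754, 0.654, -0.054]]
force: [1.0, -0.3, -0.1]
opening: 1.0
[-5.1 53.3 12.5  8.9 74.1 82.3]
spin -0.0040000000000000036
[[0.65, 0.756, 0.081], [0.092, 0.027, -0.995], [-0.754, 0.654, -0.052]]
[ 0.38736394 -0.06379423  0.16930932] [ 0.48703479 -0.05568736  0.16930932]
via [(0.6, -0.25, 0.5), (0.4, -0.3, 0.4), (0.38, -0.2, 0.3)]
[ 0.6  -0.25  0.5 ] [-38.   23.   84.1  38.8  48.9  28.6] 0.0 tip [ 0.718 -0.233  0.363]
[ 0.4 -0.3  0.4] [-59.   19.8 109.4  55.   47.6 -10.1] 0.0 tip [ 0.518 -0.283  0.263]
[ 0.38 -0.2   0.3 ] [-53.3  27.8 125.7  84.6  35.3 -43. ] 0.0 tip [ 0.498 -0.183  0.163]
[ 0.387 -0.064  0.169] [-34.9  52.4 136.6 143.   47.9 -93.7] 0.0 tip [ 0.506 -0.047  0.032]
[ 0.487 -0.056  0.169] [-25.4  47.8 121.9 138.2  32.9 -75. ] 0.0 tip [ 0.605 -0.039  0.032]
via [(0.6, -0.15, 0.5), (0.45, -0.2, 0.4)]
[ 0.6  -0.15  0.5 ] [-29.3  19.8  89.3  36.3  42.3  36. ] 0.0 tip [ 0.718 -0.133  0.363]
[ 0.45 -0.2   0.4 ] [-45.3  18.3 112.   58.6  38.1  -3.1] 0.0 tip [ 0.568 -0.183  0.263]
[ 0.387 -0.064  0.169] [-34.9  52.4 136.6 143.   47.9 -93.7] 0.0 tip [ 0.506 -0.047  0.032]
[ 0.487 -0.056  0.169] [-25.4  47.8 121.9 138.2  32.9 -75. ] 0.0 tip [ 0.605 -0.039  0.032]
via [(0.6, -0.05, 0.5), (np.float64(0.3873639399616977), np.float64(-0.06379423447387886), 0.35)]
[ 0.6  -0.05  0.5 ] [-19.3  18.1  92.1  30.7  36.2  47.6] 0.0 tip [ 0.718 -0.033  0.363]
[ 0.387 -0.064  0.35 ] [-34.9  17.8 129.7  90.1  26.6 -30.7] 0.0 tip [ 0.506 -0.047  0.213]
[ 0.387 -0.064  0.169] [-34.9  52.4 136.6 143.   47.9 -93.7] 0.0 tip [ 0.506 -0.047  0.032]
[ 0.487 -0.056  0.169] [-25.4  47.8 121.9 138.2  32.9 -75. ] 0.0 tip [ 0.605 -0.039  0.032]
```

```bash
python3 -m crank '[{"offset":[-0.0196,-0.0372,0.0076],"spin":-0.004},{"offset":[-0.0196,-0.0372,0.0076],"spin":0},{"offset":[-0.0196,-0.0372,0.0076],"spin":0},{"offset":[-0.0196,-0.0372,0.0076],"spin":0},{"offset":[-0.0196,-0.0372,0.0076],"spin":0},{"offset":[-0.0196,-0.0372,0.0076],"spin":0},{"offset":[-0.0196,-0.0372,0.0076],"spin":0},{"offset":[-0.0196,-0.0372,0.0076],"spin":0},{"offset":[-0.0196,-0.0372,0.0076],"spin":0},{"offset":[0,0,0],"spin":0}]'
python3 - <<'E'
from kin import *
from rig import bot
s=bot.read_state();T=s["tcp_rot"];p=s["position"]
print(np.round(s["joint_positions"],1),bestspin(T,0),"tip st",W2S(p+.182*T[:,0]))
pe=S2W([-.16,-.105,.032])-.182*T[:,0]
pa=pe.copy();pa[2]=.35
print("toabove",(T.T@(pa-p)).round(4),"down",(T.T@(pe-pa)).round(4))
E
```

```text
time_s: 27.3
position: [0.6035, -0.0468, 0.4964]
tcp_rot: [[0.637, 0.767, 0.08], [0.095, 0.024, -0.995], [-0.765, 0.641, -0.057]]
force: [-0.8, 0.8, -1.1]
opening: 1.001
[-18.5  18.6  91.4  29.2  36.8  49.7] -0.0018000000000000238 tip st [ 0.05452122 -0.10490204  0.35715702]
toabove [-0.0259 -0.2583  0.0088] down [ 0.1368 -0.1147  0.0103]
```

```bash
python3 -m crank '[{"offset":[-0.0032,-0.0287,0.001],"spin":0},{"offset":[-0.0032,-0.0287,0.001],"spin":0},{"offset":[-0.0032,-0.0287,0.001],"spin":0},{"offset":[-0.0032,-0.0287,0.001],"spin":0},{"offset":[-0.0032,-0.0287,0.001],"spin":0},{"offset":[-0.0032,-0.0287,0.001],"spin":0},{"offset":[-0.0032,-0.0287,0.001],"spin":0},{"offset":[-0.0032,-0.0287,0.001],"spin":0},{"offset":[-0.0032,-0.0287,0.001],"spin":0},{"offset":[0,0,0],"spin":0},{"offset":[0,0,0],"spin":0}]'
python3 - <<'E'
from kin import *
from rig import bot
s=bot.read_state();T=s["tcp_rot"];p=s["position"]
print(np.round(s["joint_positions"],1),bestspin(T,0),"tip st",W2S(p+.182*T[:,0]))
pe=S2W([-.16,-.105,.032])-.182*T[:,0]
print("down",(T.T@(pe-p)).round(4))
E
```

```text
time_s: 28.4
position: [0.3967, -0.0666, 0.3538]
tcp_rot: [[0.647, 0.758, 0.08], [0.092, 0.026, -0.995], [-0.757, 0.652, -0.053]]
force: [0.2, 0.0, 0.6]
opening: 1.005
[-33.7  17.7 127.8  86.3  25.9 -25.4] -0.0019000000000000128 tip st [-0.15142679 -0.10854065  0.21609417]
down [ 0.1339 -0.1266  0.0062]
```

```bash
python3 -m crank '[{"offset":[0.0167,-0.0158,0.0008],"spin":-0.002},{"offset":[0.0167,-0.0158,0.0008],"spin":0},{"offset":[0.0167,-0.0158,0.0008],"spin":0},{"offset":[0.0167,-0.0158,0.0008],"spin":0},{"offset":[0.0167,-0.0158,0.0008],"spin":0},{"offset":[0.0167,-0.0158,0.0008],"spin":0},{"offset":[0.0167,-0.0158,0.0008],"spin":0},{"offset":[0.0167,-0.0158,0.0008],"spin":0},{"offset":[0,0,0],"spin":0},{"offset":[0,0,0],"spin":0}]'
cat > st.py <<'E'
from kin import *
from rig import bot
s=bot.read_state();T=s["tcp_rot"];p=s["position"]
print(round(s["time_s"],2),np.round(s["joint_positions"],1),round(bestspin(T,0),4),"tip st",W2S(p+.182*T[:,0]).round(4),"F",(RS.T@s["force"]).round(2))
print("x+",(T.T@RS[:,0]).round(3),"y+",(T.T@RS[:,1]).round(3),"z+",T[2].round(3))
E
python3 st.py; python3 - <<'E'
from rig import bot
import cv2
for n in ["scene","wrist"]:
    c=bot.capture(n);cv2.imwrite(f"pics/{n}6.png",c["pixels"] if n=="wrist" else cv2.resize(c["pixels"][80:290,120:400],None,fx=2.8,fy=2.8))
E
```

```text
time_s: 29.4
position: [0.3879, -0.0638, 0.1693]
tcp_rot: [[0.648, 0.757, 0.083], [0.094, 0.029, -0.995], [-0.756, 0.653, -0.052]]
force: [-0.3, 0.7, -0.1]
opening: 1.0
29.4 [-34.2  52.2 135.8 142.9  47.1 -92.9] 0.0031 tip st [-0.1598 -0.1047  0.0317] F [-0.26  0.77 -0.13]
x+ [0.653 0.757 0.002] y+ [ 0.041 -0.032 -0.999] z+ [-0.756  0.653 -0.052]
```

View pics/scene6.png

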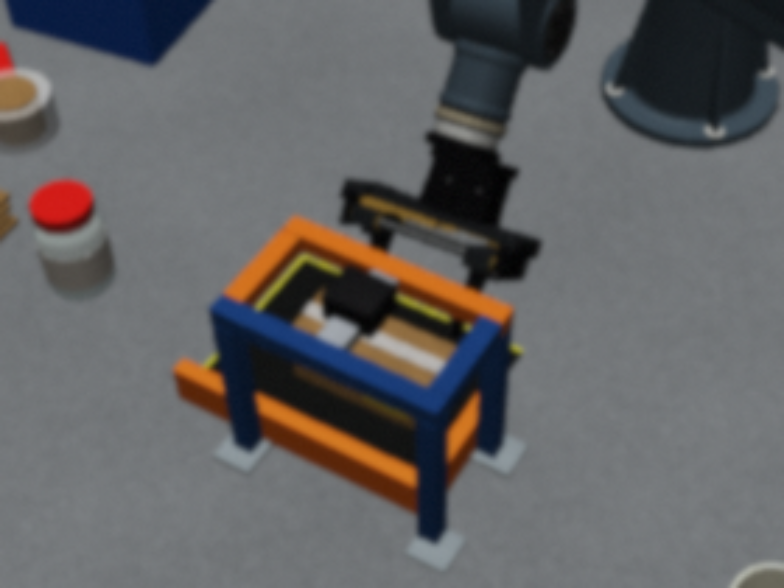

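View pics/wrist6.png

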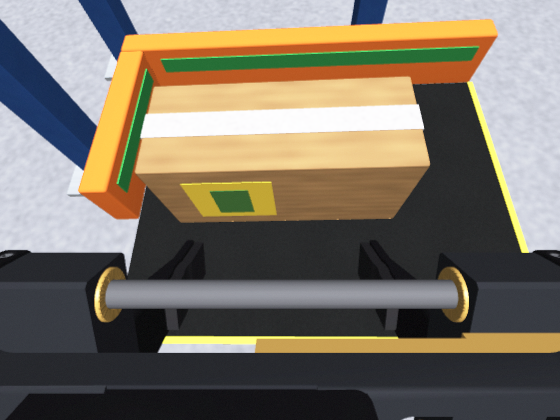

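```bash
python3 -m crank '[{"offset":[0.0078,0.0091,0],"spin":0.002},{"offset":[0.0078,0.0091,0],"spin":0},{"offset":[0.0078,0.0091,0],"spin":0},{"offset":[0.0078,0.0091,0],"spin":0},{"offset":[0.0052,0.0061,0],"spin":0},{"offset":[0.0052,0.0061,0],"spin":0},{"offset":[0,0,0],"spin":0}]'; python3 st.py
```

```text
time_s: 30.2
position: [0.4511, -0.0581, 0.1708]
tcp_rot: [[0.649, 0.757, 0.082], [0.093, 0.029, -0.995], [-0.755, 0.653, -0.052]]
force: [-0.7, -0.1, 0.6]
opening: 0.995
30.2 [-27.7  48.5 126.5 140.3  36.9 -80.6] 0.0014 tip st [-0.0963 -0.1044  0.0333] F [-0.67 -0.08  0.6 ]
x+ [0.654 0.756 0.001] y+ [ 0.04  -0.033 -0.999] z+ [-0.755  0.653 -0.052]
```

```bash
python3 -m crank '[{"offset":[0.0026,0.003,0],"spin":0},{"offset":[0.0026,0.003,0],"spin":0},{"offset":[0.0026,0.003,0],"spin":0}]'; python3 st.py; python3 - <<'E'
from rig import bot
import cv2
c=bot.capture("wrist");cv2.imwrite("pics/wrist7.png",c["pixels"])
E
```

```text
time_s: 30.5
position: [0.4611, -0.057, 0.1699]
tcp_rot: [[0.645, 0.76, 0.08], [0.093, 0.026, -0.995], [-0.759, 0.649, -0.054]]
force: [-5.8, -0.6, 4.7]
opening: 1.001
30.5 [-26.8  48.2 125.  139.6  35.3 -78.5] -0.0014 tip st [-0.0869 -0.104   0.0318] F [-5.82 -0.13  4.66]
x+ [ 0.65   0.76  -0.001] y+ [ 0.041 -0.036 -0.999] z+ [-0.759  0.649 -0.054]
```

View pics/wrist7.png

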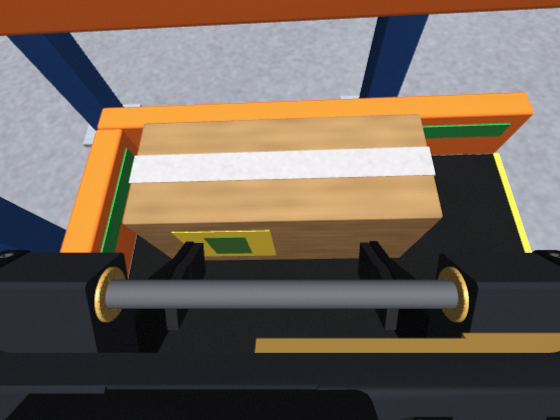

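```bash
python3 -m crank '[{"offset":[0,0,0],"spin":0}]'; python3 -m crank '[{"offset":[0.002,0.0023,0],"spin":0}]';python3 -m crank '[{"offset":[0.002,0.0023,0],"spin":0}]';  python3 st.py
```

```text
time_s: 30.65
position: [0.4617, -0.0571, 0.1698]
tcp_rot: [[0.646, 0.759, 0.081], [0.093, 0.027, -0.995], [-0.758, 0.65, -0.053]]
force: [-3.1, 0.7, 2.1]
opening: 1.001
time_s: 30.75
position: [0.4642, -0.0569, 0.1696]
tcp_rot: [[0.645, 0.76, 0.08], [0.093, 0.026, -0.995], [-0.759, 0.649, -0.054]]
force: [-6.4, -0.1, 4.4]
opening: 1.002
time_s: 30.85
position: [0.4675, -0.0567, 0.1696]
tcp_rot: [[0.645, 0.76, 0.08], [0.093, 0.026, -0.995], [-0.759, 0.649, -0.054]]
force: [-4.7, -1.3, 3.9]
opening: 0.998
30.85 [-26.3  48.1 124.1 139.3  34.5 -77.4] -0.0012 tip st [-0.0805 -0.1042  0.0316] F [-4.75 -0.91  3.92]
x+ [ 0.65   0.76  -0.001] y+ [ 0.04  -0.036 -0.999] z+ [-0.759  0.649 -0.054]
```

```bash
for i in 1; do python3 -m crank '[{"offset":[0.0013,0.0015,0],"spin":0},{"offset":[0.0013,0.0015,0],"spin":0}]' | grep -E "pos|force"; done; python3 -m crank '[{"offset":[0.0013,0.0015,0],"spin":0}]' | grep -E "pos|force"; python3 -m crank '[{"offset":[0.0013,0.0015,0],"spin":0}]' | grep -E "pos|force"
```

```text
position: [0.4718, -0.0564, 0.1696]
force: [-3.6, 0.3, 3.0]
position: [0.474, -0.0563, 0.1696]
force: [-4.2, -0.5, 2.2]
position: [0.4762, -0.0561, 0.1696]
force: [-3.5, -0.6, 2.1]
```

```bash
python3 -m crank '[{"offset":[0.0013,0.0015,0],"spin":0}]' | grep -E "pos|force"; python3 -m crank '[{"offset":[0.0007,0.0008,0],"spin":0}]' | grep -E "pos|force";  python3 -m crank '[{"offset":[0.0007,0.0008,0],"spin":0}]' | grep -E "pos|force"; python3 st.py
```

```text
position: [0.4782, -0.056, 0.1696]
force: [-4.1, -0.3, 1.5]
position: [0.4788, -0.0558, 0.1696]
force: [-9.0, -1.2, 5.8]
position: [0.4792, -0.0556, 0.1697]
force: [-11.4, -2.6, 7.4]
31.55 [-25.4  47.9 122.4 138.4  32.8 -75.3] -0.002 tip st [-0.0689 -0.1042  0.0315] F [-11.54  -1.68   7.39]
x+ [ 0.649  0.76  -0.002] y+ [ 0.04  -0.036 -0.999] z+ [-0.759  0.648 -0.054]
```

```bash
python3 -m crank '[{"offset":[0.0007,0.0008,0],"spin":0}]' | grep -E "pos|force"; python3 -m crank '[{"offset":[0,0,0],"spin":0},{"offset":[0,0,0],"spin":0},{"offset":[0,0,0],"spin":0},{"offset":[0,0,0],"spin":0}]' | grep -E "pos|force"; python3 st.py; python3 - <<'E'
from rig import bot
import cv2
c=bot.capture("wrist");cv2.imwrite("pics/wrist8.png",c["pixels"])
E
```

```text
position: [0.4795, -0.0555, 0.1698]
force: [-15.2, -3.9, 11.7]
position: [0.4794, -0.0555, 0.1698]
force: [-12.1, -3.7, 8.8]
32.05 [-25.4  47.8 122.3 138.4  32.7 -75.2] -0.0032 tip st [-0.0689 -0.1041  0.0314] F [-12.33  -2.75   8.79]
x+ [ 0.648  0.761 -0.002] y+ [ 0.04  -0.037 -0.999] z+ [-0.76   0.647 -0.054]
```

View pics/wrist8.png

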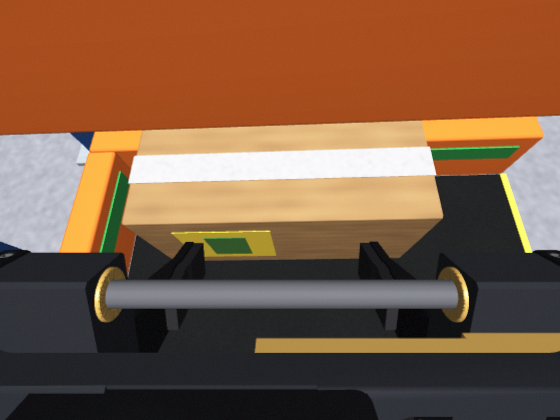

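```bash
python3 -m crank '[{"offset":[-0.0097,-0.0114,0],"spin":0},{"offset":[-0.0097,-0.0114,0],"spin":0},{"offset":[-0.0097,-0.0114,0],"spin":0}]' | grep -E "pos|force"; python3 -m crank '[{"offset":[-0.0015,0.0013,0.037],"spin":0},{"offset":[-0.0015,0.0013,0.037],"spin":0},{"offset":[-0.0015,0.0013,0.037],"spin":0},{"offset":[0,0,0],"spin":0},{"offset":[0,0,0],"spin":0},{"offset":[0,0,0],"spin":0}]' 0; python3 st.py;  python3 - <<'E'
from rig import bot
import cv2
c=bot.capture("wrist");cv2.imwrite("pics/wrist9.png",c["pixels"])
E
```

```text
position: [0.4374, -0.0599, 0.1694]
force: [-0.4, 0.1, -0.2]
time_s: 33.0
position: [0.4455, -0.1695, 0.1694]
tcp_rot: [[0.646, 0.759, 0.082], [0.094, 0.027, -0.995], [-0.757, 0.651, -0.054]]
force: [0.2, 0.6, 0.8]
opening: 0.54
33.0 [-42.1  47.9 122.  118.8  35.  -71.7] 0.001 tip st [-0.1112 -0.2147  0.0316] F [0.27 0.54 0.85]
x+ [0.652 0.758 0.001] y+ [ 0.041 -0.034 -0.999] z+ [-0.757  0.651 -0.054]
```

View pics/wrist9.png

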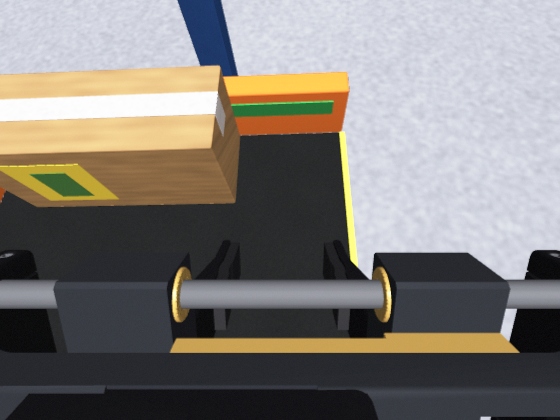

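```bash
python3 -m crank '[{"offset":[0,0,0],"spin":0},{"offset":[0,0,0],"spin":0},{"offset":[0,0,0],"spin":0},{"offset":[0,0,0],"spin":0},{"offset":[0,0,0],"spin":0},{"offset":[0,0,0],"spin":0}]' 0; python3 - <<'E'
from kin import *
from h import *
from rig import bot
c=bot.capture("wrist");cv2.imwrite("pics/wrist10.png",c["pixels"])
P=cloud(c);m=(abs(P[...,2]-.07)<.004)
Q=(P-O)@RS
m&=(Q[...,0]>-.09)&(Q[...,0]<.01)&(Q[...,1]<0.0)&(Q[...,1]>-.2)
q=Q[m];print(m.sum(),"y",np.percentile(q[:,1],[0,1,50,99,100]),"x",np.percentile(q[:,0],[0,1,50,99,100]))
# right portion front/back edges
for y0,y1 in [(-.17,-.15),(-.15,-.13),(-.13,-.11),(-.11,-.09)]:
    k=q[(q[:,1]>y0)&(q[:,1]<y1)];print(y0,len(k),np.percentile(k[:,0],[1,99]) if len(k)>9 else "")
E
```

```text
time_s: 33.65
position: [0.4455, -0.1701, 0.1695]
tcp_rot: [[0.646, 0.759, 0.081], [0.093, 0.027, -0.995], [-0.757, 0.651, -0.053]]
force: [-0.8, -0.4, -0.4]
opening: 0.019
18369 y [-0.17986575 -0.17914094 -0.11919086 -0.05052814 -0.04196133] x [-0.06306667 -0.06223521 -0.03615988 -0.00336785 -0.00109387]
-0.17 3000 [-0.06237045 -0.0036729 ]
-0.15 2956 [-0.06225792 -0.0035712 ]
-0.13 2934 [-0.06228453 -0.00338953]
-0.11 2865 [-0.06217022 -0.00339749]
```

View pics/wrist10.png

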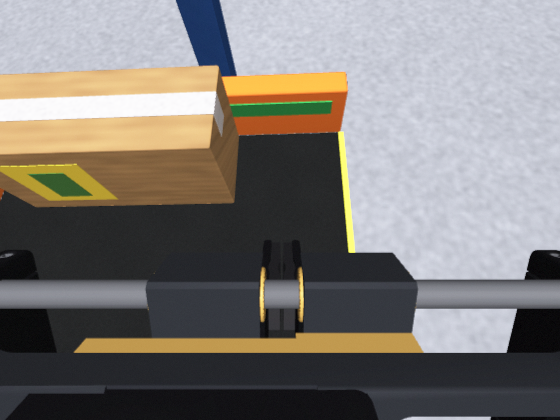

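```bash
python3 - <<'E'
from kin import *
from h import *
from rig import bot
c=bot.capture("wrist")
P=cloud(c);Q=(P-O)@RS
m=(abs(P[...,2]-.045)<.003)&(Q[...,0]>-.02)&(Q[...,0]<.04)&(Q[...,1]<-.19)&(Q[...,1]>-.27)
q=Q[m]
for y0,y1 in [(-.26,-.24),(-.24,-.22),(-.22,-.2)]:
    k=q[(q[:,1]>y0)&(q[:,1]<y1)];print(y0,len(k),np.percentile(k[:,0],[2,98]))
m=(abs(P[...,2]-.045)<.02)&(abs(Q[...,0])<.03)&(Q[...,1]<-.2);print("yend",Q[m][:,1].min())
E
```

```text
-0.26 647 [-0.00281901  0.01461213]
-0.24 654 [-0.00258285  0.01447002]
-0.22 642 [-0.00284571  0.01468253]
yend -0.2599336036509161
```

```bash
python3 -m crank '[{"offset":[0.0088,0.0087,0],"spin":0},{"offset":[0.0088,0.0087,0],"spin":0},{"offset":[0.0088,0.0087,0],"spin":0},{"offset":[0.0088,0.0087,0],"spin":0},{"offset":[0.0088,0.0087,0],"spin":0},{"offset":[0.0088,0.0087,0],"spin":0},{"offset":[0,0,0],"spin":0}]' 0; python3 st.py;  python3 - <<'E'
from rig import bot
import cv2
c=bot.capture("wrist");cv2.imwrite("pics/wrist11.png",c["pixels"])
c=bot.capture("scene");cv2.imwrite("pics/scene11.png",cv2.resize(c["pixels"][80:290,120:400],None,fx=2.8,fy=2.8))
E
```

```text
time_s: 34.45
position: [0.5204, -0.1639, 0.1636]
tcp_rot: [[0.648, 0.757, 0.082], [0.093, 0.029, -0.995], [-0.756, 0.652, -0.052]]
force: [-0.2, -0.8, 0.7]
opening: 0.005
34.45 [-35.2  48.4 112.4 114.1  29.5 -58.2] 0.0015 tip st [-0.0359 -0.2154  0.026 ] F [-0.24 -0.75  0.72]
x+ [0.653 0.757 0.001] y+ [ 0.04  -0.033 -0.999] z+ [-0.756  0.652 -0.052]
```

View pics/wrist11.png

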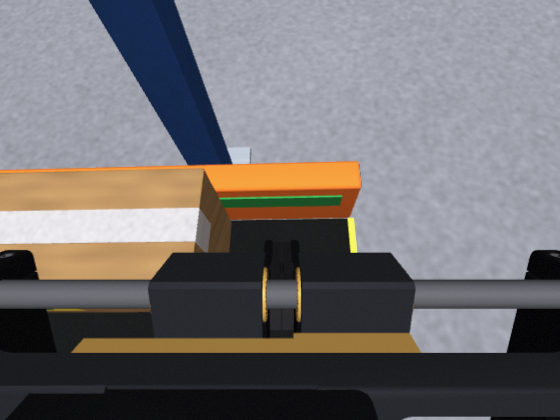

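View pics/scene11.png

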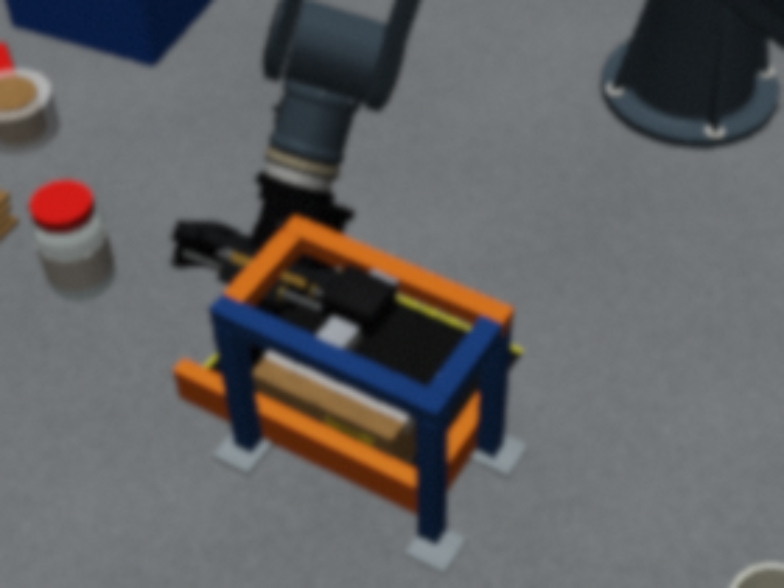

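```bash
python3 -m crank '[{"offset":[0.0002,-0.0002,-0.006],"spin":0},{"offset":[0.0002,-0.0002,-0.006],"spin":0},{"offset":[0.0002,-0.0002,-0.005],"spin":0}]' | grep -E "pos|force"; python3 -m crank '[{"offset":[0.0002,-0.0002,-0.005],"spin":0},{"offset":[0.0002,-0.0002,-0.005],"spin":0}]' | grep -E "pos|force"; python3 -m crank '[{"offset":[0.0002,-0.0002,-0.004],"spin":0},{"offset":[0.0002,-0.0002,-0.004],"spin":0}]' | grep -E "pos|force"; python3 st.py
```

```text
position: [0.5171, -0.1462, 0.1635]
force: [0.9, 0.9, 0.7]
position: [0.5168, -0.1369, 0.1635]
force: [-1.4, -3.3, -0.2]
position: [0.5162, -0.1292, 0.1634]
force: [-2.5, -5.0, 1.0]
35.25 [-31.8  48.4 114.6 121.6  29.4 -63. ] -0.0027 tip st [-0.0375 -0.1808  0.0255] F [-2.89 -4.77  0.99]
x+ [ 0.651  0.759 -0.002] y+ [ 0.038 -0.036 -0.999] z+ [-0.758  0.65  -0.052]
```

```bash
python3 -m crank '[{"offset":[0.0002,-0.0002,-0.004],"spin":0},{"offset":[0.0002,-0.0002,-0.004],"spin":0}]' | grep -E "pos|force"; python3 -m crank '[{"offset":[0.0002,-0.0002,-0.004],"spin":0}]' | grep -E "pos|force"; python3 -m crank '[{"offset":[0.0001,-0.0001,-0.002],"spin":0}]' | grep -E "pos|force";python3 -m crank '[{"offset":[0.0001,-0.0001,-0.002],"spin":0}]' | grep -E "pos|force"; python3 st.py
```

```text
position: [0.5156, -0.1213, 0.1633]
force: [-1.6, -4.5, 1.6]
position: [0.5153, -0.1174, 0.1633]
force: [-1.2, -5.4, 2.3]
position: [0.5151, -0.1152, 0.1633]
force: [-2.5, -5.7, 1.3]
position: [0.515, -0.1134, 0.1633]
force: [-2.3, -5.7, 2.3]
35.75 [-30.2  48.4 115.5 125.   29.5 -65. ] -0.0031 tip st [-0.0375 -0.165   0.0254] F [-2.72 -5.53  2.28]
x+ [ 0.652  0.758 -0.002] y+ [ 0.038 -0.036 -0.999] z+ [-0.757  0.651 -0.052]
```

```bash
python3 - <<'E'
from rig import bot
import cv2
c=bot.capture("wrist");cv2.imwrite("pics/wrist12.png",c["pixels"])
c=bot.capture("scene");cv2.imwrite("pics/scene12.png",cv2.resize(c["pixels"][150:290,170:330],None,fx=4.2,fy=4.2))
E
```

```text
(no output)
```

View pics/wrist12.png

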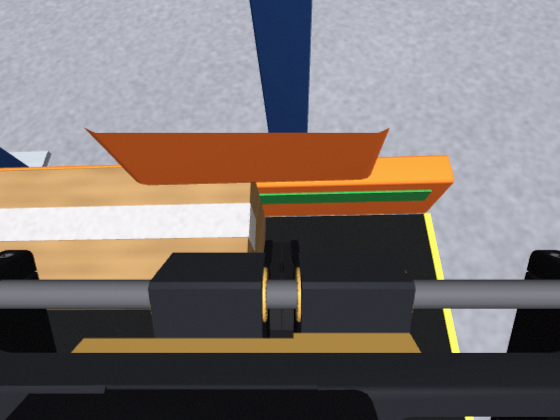

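View pics/scene12.png

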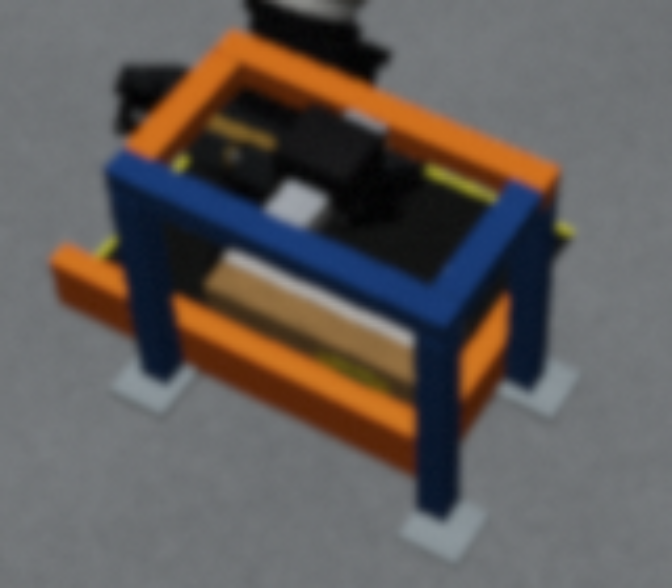

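```bash
for i in a; do python3 -m crank '[{"offset":[0.0001,-0.0001,-0.0015],"spin":0}]' | grep -E "pos|force"; done; python3 -m crank '[{"offset":[0,0,-0.0015],"spin":0}]' | grep -E "pos|force";python3 -m crank '[{"offset":[0.0001,-0.0001,-0.0015],"spin":0}]' | grep -E "pos|force"; python3 -m crank '[{"offset":[0,0,-0.001],"spin":0}]' | grep -E "pos|force"
```

```text
position: [0.5149, -0.1122, 0.1632]
force: [-3.5, -6.7, 3.7]
position: [0.5147, -0.1108, 0.1633]
force: [-2.7, -9.7, 2.3]
position: [0.5148, -0.1102, 0.1633]
force: [-4.4, -12.9, 3.2]
position: [0.5148, -0.1099, 0.1634]
force: [-4.3, -14.3, 3.2]
```

```bash
python3 -m crank '[{"offset":[0,0,-0.0005],"spin":0},{"offset":[0,0,0],"spin":0},{"offset":[0,0,0],"spin":0},{"offset":[0,0,0],"spin":0},{"offset":[0,0,0],"spin":0}]' | grep -E "pos|force"; python3 st.py
python3 - <<'E'
from rig import bot
import cv2
c=bot.capture("wrist");cv2.imwrite("pics/wrist13.png",c["pixels"])
E
```

```text
position: [0.5147, -0.1098, 0.1634]
force: [-4.8, -14.4, 2.2]
36.75 [-29.7  48.4 115.7 126.4  29.3 -65.7] -0.0121 tip st [-0.0375 -0.1624  0.0254] F [ -5.93 -13.96   2.21]
x+ [ 0.651  0.759 -0.009] y+ [ 0.033 -0.04  -0.999] z+ [-0.758  0.65  -0.051]
```

View pics/wrist13.png

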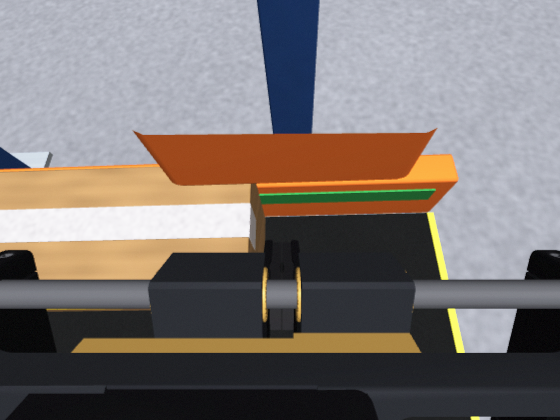

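```bash
python3 -m crank '[{"offset":[-0.0002,0.0002,0.005],"spin":0},{"offset":[-0.0004,0.0004,0.012],"spin":0},{"offset":[-0.0004,0.0004,0.012],"spin":0},{"offset":[-0.0098,-0.0114,0],"spin":0},{"offset":[-0.0098,-0.0114,0],"spin":0},{"offset":[-0.0098,-0.0114,0],"spin":0},{"offset":[-0.0098,-0.0114,0],"spin":0},{"offset":[-0.0098,-0.0114,0],"spin":0},{"offset":[-0.0098,-0.0114,0],"spin":0},{"offset":[-0.0098,-0.0114,0],"spin":0},{"offset":[0,0,0],"spin":0}]'; python3 st.py
python3 -m crank '[{"offset":[0.001,-0.001,-0.04],"spin":0},{"offset":[0.001,-0.001,-0.04],"spin":0},{"offset":[0,0,0],"spin":0},{"offset":[0,0,0],"spin":0}]' ; python3 st.py
cat > meas.py <<'E'
from kin import *
from h import *
from rig import bot
import sys
c=bot.capture("wrist");cv2.imwrite(f"pics/{sys.argv[1]}.png",c["pixels"]);np.savez(sys.argv[1]+".npz",**{k:c[k] for k in ["pixels","depth","K","world_to_cam"]})
P=cloud(c);Q=(P-O)@RS
z=P[...,2];X=Q[...,0];Y=Q[...,1]
m=(abs(z-.07)<.004)&(X>-.1)&(X<.01)&(Y<.02)&(Y>-.2)
q=Q[m];print("carton top",m.sum(),"y",np.percentile(q[:,1],[.5,99.5]).round(4),"x",np.percentile(q[:,0],[.5,99.5]).round(4))
for y in np.arange(-.17,0,.02):
    k=q[abs(q[:,1]-y)<.01]
    if len(k)>50: print("  y",round(y,3),np.percentile(k[:,0],[1,99]).round(4))
r=cv2.minAreaRect((q[:,:2]*1000).astype(np.float32));print(r)
m=(abs(z-.045)<.003)&(X>-.02)&(X<.03)&(Y<-.19);k=Q[m]
if len(k)>20:print("back fence top x",np.percentile(k[:,0],[1,99]).round(4))
m=(abs(z-.045)<.003)&(X>-.125)&(X<-.07)&(Y>-.03)&(Y<.04);k=Q[m]
if len(k)>20:print("side fence top y",np.percentile(k[:,1],[1,99]).round(4))
E
python3 meas.py w14
```

```text
time_s: 37.9
position: [0.4107, -0.1437, 0.1629]
tcp_rot: [[0.645, 0.76, 0.08], [0.095, 0.025, -0.995], [-0.758, 0.649, -0.056]]
force: [0.5, -0.1, 0.1]
opening: 0.005
37.9 [-42.8  50.1 128.2 127.3  39.6 -83. ] -0.0006 tip st [-0.1441 -0.186   0.0249] F [ 0.45 -0.16  0.15]
x+ [ 0.65  0.76 -0.  ] y+ [ 0.042 -0.037 -0.998] z+ [-0.758  0.649 -0.056]
time_s: 38.3
position: [0.4059, -0.0634, 0.1644]
tcp_rot: [[0.647, 0.758, 0.084], [0.095, 0.029, -0.995], [-0.757, 0.652, -0.053]]
force: [-0.1, -0.5, 0.5]
opening: 0.004
38.3 [-32.3  51.7 133.  142.5  44.5 -89.7] 0.0044 tip st [-0.142  -0.1054  0.0267] F [-0.16 -0.52  0.48]
x+ [0.652 0.758 0.003] y+ [ 0.042 -0.032 -0.999] z+ [-0.757  0.652 -0.053]
carton top 20072 y [-0.149   0.0188] x [-0.0884 -0.003 ]
  y -0.15 [-0.0625 -0.0037]
  y -0.13 [-0.0625 -0.0036]
  y -0.11 [-0.0625 -0.0037]
  y -0.09 [-0.0624 -0.0036]
  y -0.07 [-0.0623 -0.0036]
  y -0.05 [-0.0623 -0.0034]
  y -0.03 [-0.0623 -0.0033]
  y -0.01 [-0.062  -0.0036]
((-45.146995544433594, -64.7869873046875), (89.16244506835938, 172.30531311035156), 1.7422239780426025)
back fence top x [-0.0032  0.0146]
side fence top y [-0.0003  0.0344]
```

View pics/w14.png

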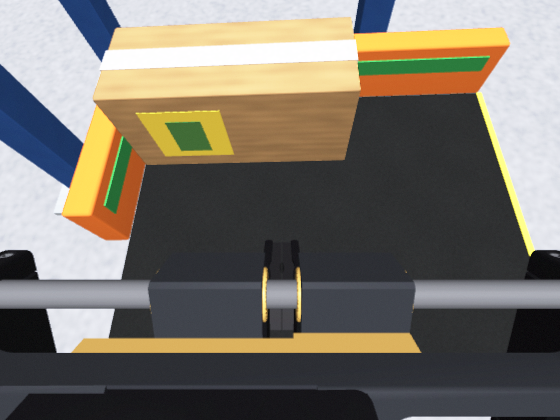

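```bash
python3 - <<'E'
from rig import bot
import numpy as np,cv2
a=np.load("scene0.npz")["pixels"]
c=bot.capture("scene");d=cv2.absdiff(a,c["pixels"]).max(2)
for n in ["jar_center","ramekin_center","flask_center"]:
    r=bot.regions_of(n,c);
    if r: print(n,round(r[0]["p"],2),np.round(r[0]["extent"]),"changed px share",(d[r[0]["region"]]>25).mean().round(3))
s=bot.read_state();print(s["time_s"],np.round(s["force"],1))
E
```

```text
jar_center 0.92 [148. 166.  33.  38.] changed px share 0.0
ramekin_center 0.89 [398. 300.  36.  36.] changed px share 0.0
flask_center 0.78 [423. 237.  38.  65.] changed px share 0.0
38.55 [ 0.2 -0.1  0. ]
```

```bash
python3 -c "
from rig import bot
print(bot.hand_in())"
```

```text
the job is handed in; nothing more can be done
None
```

The carton is in the corner of the station, flush against both fences, and I've handed the job in. `hand_in` reports no verdict.

**What I did**
- I gripped the carton upright and set it down in front of the station. With the fingers open and the hand leaning about 17°, I pushed it in to about 65 mm short of the back fence.
- The move commands can only spin the hand, not tilt it. I got the 40° lean by driving the arm against its reach limit. I leaned too early the first time, so I partly undid it and leaned again.
- **Back fence:** I pressed with the leaned open fingers at about 12 N at the hand for about 0.5 s. The carton was still about 25–30 mm clear of the side fence.
- **Side fence:** I pressed with the closed fingers on the right end at about 14 N for about 0.5 s. Then I backed the hand off.

**Last checks**
- **Carton position:** the wrist camera put the carton's back edge within about 0.5 mm of the back fence. The centre is about 74.5 mm from the side fence, against 75 mm seated.
- **Squareness:** it is within about 0.004 rad of the back fence.
- **Bystanders:** the jar, ramekin and flask show no pixel change from the first picture.
- **Hand clear:** it reads about 0 N and is about 80 mm from the carton. The clock stood at 38.6 s.

**Disagreements and limits**
- My first estimate of the station was about 3 mm off in x compared with the wrist view. I judged the final position relative to the fence as seen from the wrist, not by absolute coordinates.
- The side fence's width came out wrong in that last measurement, so the sideways position rests mainly on the sharp force rise at contact.
- A crude rectangle fit of the carton top (89 × 172 mm, 1.7°) also picked up the side fence, so I ignored it.
- I only had the force at the hand. Allowing for drag, I estimate about 6–8 N on each fence.

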